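# Turn the probe carousel and hang the lilac sampling probe

### The job

Turn the rotating rack by its black top bar until its one empty fork (orange) points along the lilac mark on the base, then take the lilac-capped probe out of the blue block and slide its neck into that fork from the front, leaving the other probes and everything else where they are. The height of the fork is not known: lower the probe until you feel its collar land, bed it with a light, steady downward push of about 10 N for one second (never more than 20 N, and no dropping), then let go so that it hangs upright by its collar with the fork still on the mark.

Things in the scene. Friction and masses are not known exactly. Their poses are not given: they have to be found in the camera images.
- stand: Fixed black round base (200 mm across, 14 mm thick) of the rotating rack; origin at its centre on the table, z up. A lilac strip marks its front: the base's own -x direction, roughly towards the robot. The rack turns about the vertical axis through this origin. The marked nose reaches 133 mm forward of the axis, at most 17 mm high.
- rack (a joint): Turn of the rack about its vertical axis, rad, anticlockwise from above. At 0 (or 6.283, a full turn) the empty orange fork points along the lilac mark; otherwise that angle away from it. Starts anywhere from 0.8 to 4.6. Turns freely either way, no stops; stays where it is left (friction 0.2 N m).
- rack_hub (a point): Centre of the rack's white hub (48 mm across, 85 to 145 mm above the table), on the axis, turning with the rack. Four arms at right angles: one along this point's -x ends in the empty orange fork; the other three carry probes that are fixed to them (caps white, grey, teal; 115 mm out from the axis, tops at most 185 mm above the table).
- rack_knob (a point): Centre of the black grip bar on top of the rack, on the axis, turning with it: 50 mm long along the point's x (-x points along the empty fork), 16 mm wide along its y, 32 mm tall (160 to 192 mm above the table). Pinch it from above across the 16 mm. Below it 15 mm of spindle, 20 mm thick, then the hub.
- fork_ref (a point): Point on the rack, 115 mm from the axis, 135 mm above the table, turning with it; -x outward along the empty orange fork, z up. The collar's seat is straight above: the fork's top face is clamped 0 to 18 mm above this point (differs each time, not measured) and is sprung, yielding 1 mm per 6 N downward, 9 mm at most. Steel guide post (top 157 mm up) 40 to 50 mm inward: grip the probe across the fork.
- fork_mouth (a point): Outer end of the fork's mouth, 46 mm outward of fork_ref, same axes. Two prongs 8 mm thick, 17 mm slot, flared to about 38 mm here, straight from 24 mm outward of fork_ref inward. Slot's closed end 8.5 mm inward of fork_ref (a neck against it is centred 1.5 mm inward). A lip 3 mm high on each prong, 22 to 26 mm outward of fork_ref, keeps the collar on.
- probe_center (a point): Centre (half-way up) of the lilac-capped probe, 0.1 to 0.2 kg, z up along it. Round, 132 mm tall; from its foot: white body 26 mm diameter to 55 mm, steel neck 14 mm to 95 mm, grey collar 36 mm to 100 mm, lilac cap 28 mm to 132 mm. Collar underside 29 mm, cap middle 50 mm above this point. In one of the block's three holes; hold it by the cap from above.
- block: Fixed blue block, 190 x 60 x 45 mm (x, y, z), origin at the centre of its underside, z up; three holes 28 mm wide and 35 mm deep in a row along its x at -62, 0 and +62 mm. A probe standing in it has its foot 10 mm above the table; pinch across the block's y, where the space is free, and lift straight up.
- probe_b_center (a point): Centre of the white-capped probe, same shape, in another hole of the block; leave it there.
- probe_c_center (a point): Centre of the teal-capped probe, same shape, in the remaining hole; leave it there.
- bottle: White bottle with blue cap, 64 mm diameter, 170 mm tall, origin under its centre; leave alone.
- jar: Amber jar with black lid, 70 mm diameter, 90 mm tall, origin under its centre; leave alone.
- cartridge: White sample cartridge standing on edge, 28 x 110 x 75 mm with five blue caps 12 mm high, origin under its centre; leave alone.
- cup: White cup, 76 mm across, 85 mm tall, origin under its centre; leave alone.
- scanner: Black and grey hand scanner lying down, 160 x 45 x 35 mm, origin under its black head, handle along its +x; leave alone.

How it is judged:
By the outcome, as a careful person would: the job done as asked, in the order asked, and still so for the second after the job is handed in, with the robot touching nothing.
It also fails if it takes over 72 s, if anything falls off the work surface, if the arm or the gripper's body presses on something with over 40 N, if the wrist force passes 120 N, or if a joint passes its speed limit or range.

### The arm

A 6-joint arm with a two-finger parallel gripper is mounted at the origin on the work surface. World frame = base frame: x ahead of the robot, y to its left, z up, the work surface at z = 0. Lengths are in m, angles in degrees, forces in N, time in s.
With the tool pointing down it reaches from about 0.25 to 0.725 m from the base axis. Payload 9.7 kg.
Tool frame: the origin (TCP) lies between the finger pads; the fingertips stand 11 mm ahead of it and the grasp point (between the pads) lies 8 mm behind it; z points along the fingers, y is the direction in which the jaws open and shut (so a half turn about z gives the same grasp; the last joint's range is limited). The gripper opens to 85 mm and grips with 20 to 120 N. Pads are 22 mm wide; open, the fingers measure 114 mm over their backs; the gripper's body (76 mm by 85 mm) begins 54 mm behind the grasp point. The pads swing forward as they close: fully open they stand 13 mm farther back than shut.
Start: joints at [0, 4.979, 10.078, 95.1, 0, 90], TCP at [0.55, -0, 0.242] pointing down, gripper open.
Joint ranges: [-179.16, 179.16], [-48.56, 103.87], [-65.8, 70.77], [-126.05, 130.52], [-82.76, 87.17], [-180, 180]. Speed limits (degrees/s): [127.2, 127.2, 147.25, 180, 180, 180].

### API

Orientations are given as [roll, pitch, yaw] about the fixed x, y, z axes, in that order (R = Rz(yaw) Ry(pitch) Rx(roll)).
In Python, from workcell import bot gives the robot as it stands.
- The arm moves only by the tool play_rows, never from a script. Its argument "targets" is a list of rows, each an object of numbers: "fingers": the gripper command: -1 is shut, 1 is fully open, values between are in proportion; "x", "y", "z": the shift along the tool's x, y, z in m; "wx", "wy", "wz": the turn, a rotation vector about the tool's x, y, z in degrees. In form: [{"fingers": .., "x": .., "y": .., "z": .., "wx": .., "wy": .., "wz": ..}, ...]. A call has 1 to 20 rows; each row is the pose to reach, as a shift and turn from the pose commanded when the call began, along the tool's axes at that moment; what a row does not reach only later rows make up. A row lasts 1/12 s, in which the tool goes at most 41.7 mm and 7.16 degrees, less where a joint would pass 70% of its speed; a pose out of reach is approached as far as the arm can. A call with a gripper value outside its range is refused whole. The fingers move at their own pace and stop on an object; "grip_force" is the grip in N (left out, the last holds). Time passes only in rows, so rows that repeat a pose let the fingers close. It gives the time, the measured TCP pose, the force and the opening at its end, in the units of the state.
- bot.get_obs(): the state, without advancing time (a new reading comes with each control period).
- bot.camera(name): name is "scene" or "side" or "wrist"; returns (picture, depth): 480x640x3 uint8, blue, green, red; 480x640 float32, m along the optical axis (not along the pixel's ray), 0 where there is no reading.
- bot.get_calibration(name): a dict with "fx", "fy", "cx", "cy" (pixels), "camera_from_world" (4x4, takes a point from world to camera coordinates). Camera axes: x right, y down, z forward; pixel columns grow to the right and rows downward; lengths in m; the calibration is good to about 2 mm. A picture is of the moment at which its call begins: read the wrist's pose just before it. get_calibration takes no time and is no camera call; for the wrist camera it gives the pose at the moment of the call.
- bot.job_done(): hands the job in, once; it reports no verdict.
Trained networks look in the newest picture that a camera, given by its name, has taken for a name from the list of things; names that differ only in an ending like _2 or _b are one class to them, and where a whole thing is asked for, a point or a joint stands for the part that bears it (a point fixed in the world has none). Each returns a list of dicts, best first, with "confidence" (0 to 1); they miss things now and then, are a little off and sometimes report something else, mostly with a low value. They report only what shows in the picture. A call takes as long as a camera call.
- bot.look_for(query, camera): "extent" ([left, top, right, bottom] in pixels, round what is visible of it).
- bot.outline_of(query, camera): "region" (480x640 bool, what is visible of it) and "extent" ([left, top, right, bottom] in pixels, round what is visible of it).
- bot.place_of(query, camera): "point" ([row, column] in pixels: a listed point, or the origin of a listed thing).
The state is a dict: "time": time; "q": joint angles; "qd": joint speeds; "joint_efforts": joint torques, N m; "ee_pos": TCP position; "tcp_rot": TCP orientation; "wrist_force": force on the tool from outside, world axes, zero at the start; "torque": the same for the moment, N m; "opening": finger opening in m.
Only numpy, scipy, OpenCV 4.12 (cv2) and the standard library are available. Lean on these libraries where they do the work, as an engineer would, in place of code of your own. Each camera call takes 0.05 s, during which the arm holds its last target.

## Working session

There is one attempt and no reset: what is moved stays moved. The work goes in short steps, Python scripts to look and compute and a tool call to move; the robot and the scene stay as the last step left them, time stands still between calls to the robot, and variables do not carry over. Pictures are saved under pics/ and viewed, and the job is handed in when it is done.

Besides the shell and the picture viewer there is one more tool, called after "Request:" by a JSON object that holds its "fn" and its "kwargs", one argument or row to a line. play_rows: Moves the arm, as the interface text tells. Its arguments: {"type":"object","properties":{"targets":{"type":"array","items":{"type":"object","properties":{"fingers":{"type":"number"},"x":{"type":"number"},"y":{"type":"number"},"z":{"type":"number"},"wx":{"type":"number"},"wy":{"type":"number"},"wz":{"type":"number"}}}},"grip_force":{"type":"number"}},"required":["targets"]}

```bash
mkdir -p pics; ls; cat > h.py <<'E'
import numpy as np, cv2
from workcell import bot
def unproj(cal,u,v,d):
    pc=np.array([(u-cal['cx'])/cal['fx']*d,(v-cal['cy'])/cal['fy']*d,d,1.0])
    return (np.linalg.inv(np.array(cal['camera_from_world']))@pc)[:3]
def proj(cal,p):
    c=np.array(cal['camera_from_world'])@np.append(p,1.0)
    return np.array([cal['fx']*c[0]/c[2]+cal['cx'],cal['fy']*c[1]/c[2]+cal['cy']])
def ray_z(cal,u,v,z):
    a=unproj(cal,u,v,0.0); b=unproj(cal,u,v,1.0)
    t=(z-a[2])/(b[2]-a[2]); return a+t*(b-a)
def cloud(cal,D):
    v,u=np.mgrid[0:480,0:640]
    pc=np.stack([(u-cal['cx'])/cal['fx']*D,(v-cal['cy'])/cal['fy']*D,D,np.ones_like(D)],-1)
    return (pc@np.linalg.inv(np.array(cal['camera_from_world'])).T)[...,:3]
E
python3 - <<'E'
from h import *
o=bot.get_obs(); print({k:np.round(v,3) for k,v in o.items()})
for c in ['scene','side','wrist']:
    im,d=bot.camera(c); cal=bot.get_calibration(c)
    cv2.imwrite(f'pics/{c}0.png',im); np.savez(f'{c}0.npz',im=im,d=d,**{k:np.array(v) for k,v in cal.items()})
    print(c,np.round(np.linalg.inv(np.array(cal['camera_from_world'])),3).tolist())
E
```

```text
pics
{'time': np.float64(0.0), 'q': array([-0.   ,  5.012, 10.033, 95.099, -0.   , 89.999]), 'qd': array([ 0.067,  0.071,  0.104, -0.014,  0.052,  0.056]), 'joint_efforts': array([ 1.0000e-03, -5.2039e+01,  4.6480e+01,  1.6000e-02,  0.0000e+00,
       -0.0000e+00]), 'ee_pos': array([ 0.55 , -0.   ,  0.242]), 'tcp_rot': array([-179.922,    0.   ,   90.001]), 'wrist_force': array([0.089, 0.924, 0.646]), 'torque': array([-0.016,  0.013, -0.028]), 'opening': np.float64(0.085)}
scene [[0.26, 0.648, -0.716, 1.305], [0.965, -0.189, 0.18, -0.165], [-0.019, -0.738, -0.675, 0.859], [0.0, 0.0, 0.0, 1.0]]
side [[0.957, -0.188, 0.22, 0.29], [-0.289, -0.653, 0.7, -0.753], [0.012, -0.734, -0.679, 0.901], [0.0, 0.0, 0.0, 1.0]]
wrist [[1.0, -0.0, -0.001, 0.551], [-0.0, -0.963, -0.27, 0.067], [-0.001, 0.27, -0.963, 0.373], [0.0, 0.0, 0.0, 1.0]]
```

View pics/scene0.png

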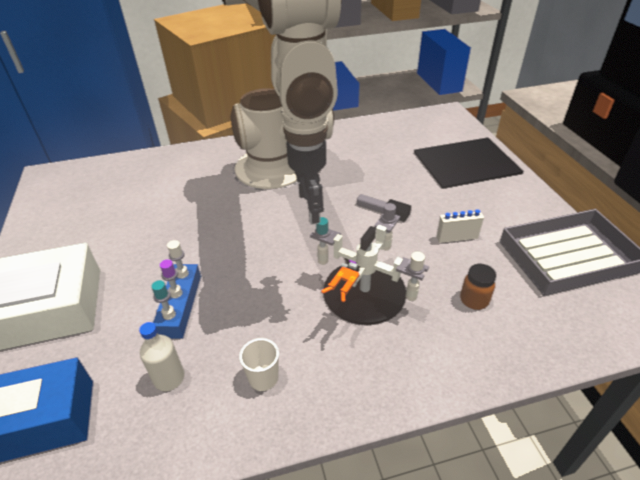

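View pics/side0.png

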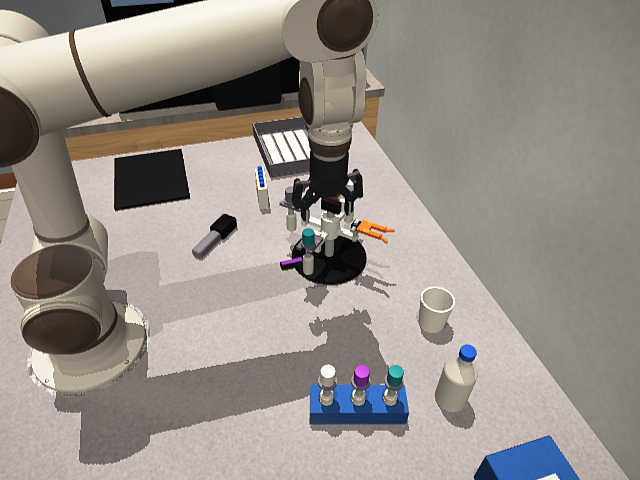

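View pics/wrist0.png

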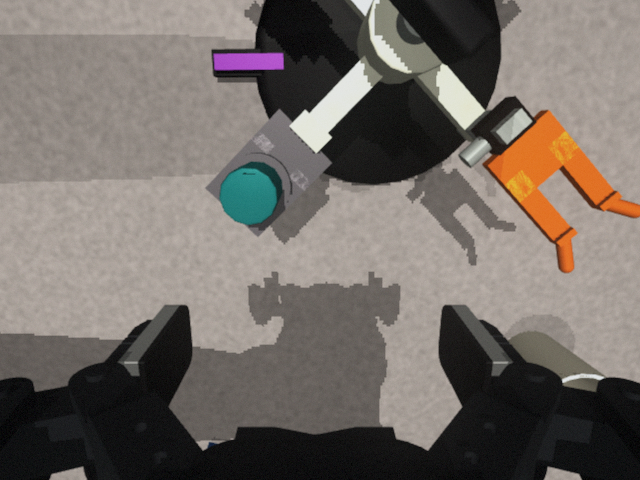

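```bash
python3 - <<'E'
from h import *
for c in ['scene','side']:
    im,d=bot.camera(c); cal=bot.get_calibration(c)
    P=cloud(cal,d)
    for n in ['stand','rack_hub','rack_knob','fork_ref','fork_mouth','probe_center','block','probe_b_center','probe_c_center']:
        try:
            for r in bot.place_of(n,c)[:3]:
                u=int(round(r['point'][1])); v=int(round(r['point'][0]))
                print(c,n,round(r['confidence'],2),np.round(r['point'],1),np.round(P[v,u],3))
        except Exception as e: print(n,e)
print(bot.get_obs()['time'])
E
```

```text
scene stand 0.72 [293.2 363.6] [0.616 0.11  0.016]
scene rack_hub 0.97 [259.6 367.5] [0.621 0.112 0.13 ]
scene rack_knob 0.92 [239.2 366.9] [0.618 0.108 0.191]
scene fork_ref 0.81 [286.6 343.8] [0.7   0.032 0.15 ]
scene fork_mouth 0.84 [300.4 331.5] [0.616 0.031 0.016]
scene probe_center 0.93 [284.4 169.5] [ 0.523 -0.322  0.08 ]
scene block 0.81 [308.9 178.4] [ 0.57  -0.314  0.045]
scene probe_b_center 0.82 [262.8 180.5] [ 0.466 -0.296  0.085]
scene probe_c_center 0.74 [304.3 165.5] [ 0.585 -0.331  0.085]
scene probe_c_center 0.5 [295.3 362.9] [0.618 0.107 0.012]
side stand 0.74 [253.8 331.2] [0.603 0.104 0.021]
side rack_hub 0.76 [222.8 326.8] [0.586 0.098 0.137]
side rack_hub 0.6 [389.1 391. ] [ 0.567 -0.349  0.106]
side rack_hub 0.31 [407.3 355.2] [ 0.507 -0.333  0.043]
side rack_knob 0.65 [205.7 331.3] [0.598 0.106 0.182]
side fork_ref 0.72 [386.7 360.3] [ 0.512 -0.332  0.11 ]
side fork_ref 0.57 [232.2 372.2] [0.675 0.025 0.147]
side fork_mouth 0.97 [237.7 393.2] [0.797 0.136 0.001]
side probe_center 0.57 [384.9 361.3] [ 0.514 -0.331  0.116]
side block 0.16 [392.3 326.3] [ 0.456 -0.307  0.079]
side probe_b_center 0.87 [390.3 324. ] [ 0.453 -0.303  0.081]
side probe_c_center 0.64 [392.  391.1] [ 0.573 -0.342  0.08 ]
1.15
```

The scene view shows the rack at about (365,270) with the orange fork at (343,283). The block holds white, lilac and teal probes at (168,270). In the wrist view the lilac strip runs roughly along world -x, at (213–284, 62), and the fork points about -45°. Next I'll measure these precisely.

```bash
cat > meas.py <<'E'
from h import *
def masks(im):
    hsv=cv2.cvtColor(im,cv2.COLOR_BGR2HSV); H,S,V=[hsv[...,i].astype(int) for i in range(3)]
    return dict(lilac=(H>135)&(H<155)&(S>100)&(V>60), orange=(H>5)&(H<22)&(S>180)&(V>90), black=(V<45), teal=(H>80)&(H<95)&(S>100)&(V>50),blue=(H>100)&(H<125)&(S>140)&(V>50))
def ld(n):
    z=np.load(n); return z['im'],z['d'],{k:z[k] for k in z.files if k not in('im','d')}
def pca(P):
    m=P.mean(0); w,v=np.linalg.eigh(np.cov((P-m).T)); return m,v[:,-1],np.sqrt(w)
def circ(P):
    A=np.c_[2*P,np.ones(len(P))]; s=np.linalg.lstsq(A,(P**2).sum(1),rcond=None)[0]
    return s[:2],np.sqrt(s[2]+s[0]**2+s[1]**2)
E
python3 - <<'E'
from meas import *
for c in ['scene','side','wrist']:
    im,d,cal=ld(c+'0.npz'); P=cloud(cal,d); M=masks(im); ok=d>0
    near=ok&(np.hypot(P[...,0]-.6,P[...,1]-.108)<.2)
    m=near&M['lilac']&(P[...,2]<.03)
    if m.sum()>20:
        mu,dr,w=pca(P[m][:,:2]); print(c,'strip',m.sum(),mu.round(4),np.degrees(np.arctan2(dr[1],dr[0])).round(2),P[m][:,2].mean().round(4),P[m].min(0).round(3),P[m].max(0).round(3))
    m=near&M['orange']
    if m.sum()>20:
        mu,dr,w=pca(P[m][:,:2]); zz=P[m][:,2];print(c,'orange',m.sum(),mu.round(4),np.percentile(zz,[5,25,50,75,95]).round(4))
    m=near&(P[...,2]>.187)&(P[...,2]<.197)&M['black']
    if m.sum()>10:
        mu,dr,w=pca(P[m][:,:2]); print(c,'knobtop',m.sum(),mu.round(4),np.degrees(np.arctan2(dr[1],dr[0])).round(1),P[m].min(0).round(3),P[m].max(0).round(3))
    m=(near&(P[...,2]>.008)&(P[...,2]<.02)&(im.max(-1)<60)).astype(np.uint8)
    cs,_=cv2.findContours(m,cv2.RETR_EXTERNAL,cv2.CHAIN_APPROX_NONE)
    if cs:
        Q=np.concatenate([cc[:,0] for cc in cs]); Q=P[Q[:,1],Q[:,0]][:,:2]
        # robust fit with R=.1
        from scipy.optimize import least_squares
        r=least_squares(lambda p:np.hypot(Q[:,0]-p[0],Q[:,1]-p[1])-.1,[.6,.108],loss='cauchy',f_scale=.0015)
        e=np.abs(r.fun); print(c,'disc',len(Q),r.x.round(4),(np.abs(np.hypot(*(Q-r.x).T)-.1)<.002).sum())
    # caps in block
    for n in ['lilac','teal']:
        m=ok&M[n]&(P[...,2]>.08)&(P[...,1]<-.2)
        top=m&(P[...,2]>.139)
        print(c,n,m.sum(),top.sum(),P[top].mean(0).round(4) if top.any() else '',[P[top].min(0).round(3),P[top].max(0).round(3)] if top.any() else '')
    m=ok&M['blue']&(abs(P[...,2]-.045)<.003)&(P[...,1]<-.2)&(P[...,1]>-.45)
    if m.sum()>20:
        Q=P[m][:,:2].astype(np.float32); print(c,'block',m.sum(),cv2.minAreaRect(Q))
E
```

```text
scene orange 439 [0.6739 0.0378] [0.0155 0.1483 0.1495 0.1505 0.1525]
scene disc 260 [0.5929 0.1188] 31
scene lilac 184 85 [ 0.5213 -0.3174  0.1414] [array([ 0.506, -0.329,  0.139]), array([ 0.534, -0.306,  0.145])]
scene teal 182 94 [ 0.5808 -0.3345  0.1414] [array([ 0.567, -0.346,  0.139]), array([ 0.594, -0.322,  0.144])]
scene block 706 ((-0.14392578601837158, -0.359371542930603), (1.5285148620605469, 0.11080396175384521), 3.7272517681121826)
side strip 87 [0.4975 0.1149] -178.41 0.0147 [ 0.469  0.104 -0.003] [0.524 0.138 0.02 ]
side orange 323 [0.6784 0.0334] [0.1444 0.1471 0.1484 0.1494 0.1514]
side knobtop 85 [0.6003 0.1107] 136.5 [0.578 0.09  0.187] [0.618 0.128 0.194]
side disc 341 [0.6022 0.1155] 77
side lilac 281 158 [ 0.5178 -0.3196  0.1414] [array([ 0.505, -0.333,  0.139]), array([ 0.531, -0.306,  0.144])]
side teal 270 154 [ 0.5772 -0.3367  0.1413] [array([ 0.564, -0.35 ,  0.139]), array([ 0.59 , -0.323,  0.145])]
side block 1824 ((0.5186784863471985, -0.31942325830459595), (0.06297314167022705, 0.18844866752624512), 73.3029556274414)
wrist strip 1227 [0.4976 0.114 ] -179.31 0.0157 [0.468 0.107 0.01 ] [0.525 0.121 0.019]
wrist orange 7708 [0.6781 0.0375] [0.1477 0.1486 0.1491 0.1495 0.1507]
wrist knobtop 2661 [0.6076 0.1048] 150.0 [0.59  0.093 0.187] [0.622 0.114 0.194]
wrist disc 1180 [0.5991 0.1162] 284
wrist lilac 0 0  
wrist teal 0 0
```

Request:
{"fn": "play_rows", "kwargs": {
  "targets": [
    {"x": 0.025, "y": 0.025, "z": -0.03, "fingers": 1},
    {"x": 0.05, "y": 0.05, "z": -0.06, "fingers": 1},
    {"x": 0.05, "y": 0.05, "z": -0.06, "fingers": 1},
    {"x": 0.05, "y": 0.05, "z": -0.06, "fingers": 1},
    {"x": 0.05, "y": 0.05, "z": -0.06, "fingers": 1}
  ]
}}

```text
$.targets[0]: bad value
```

```bash
cat >> meas.py <<'E'
from scipy.optimize import least_squares
def snap(n,c='wrist'):
    cal=bot.get_calibration(c); im,d=bot.camera(c)
    cv2.imwrite(f'pics/{n}.png',im); np.savez(n+'.npz',im=im,d=d,**{k:np.array(v) for k,v in cal.items()})
def rack(n):
    im,d,cal=ld(n+'.npz'); P=cloud(cal,d); M=masks(im); ok=d>0
    near=ok&(np.hypot(P[...,0]-.6,P[...,1]-.112)<.2)
    m=near&M['lilac']&(P[...,2]<.03)
    mu,dr,w=pca(P[m][:,:2]); print('strip',m.sum(),mu.round(4),np.degrees(np.arctan2(dr[1],dr[0])).round(2))
    m=near&M['orange']&(P[...,2]>.13)
    if m.sum(): print('orange',m.sum(),P[m].mean(0).round(4),np.percentile(P[m][:,2],[5,50,95]).round(4),cv2.minAreaRect(P[m][:,:2].astype(np.float32)))
    m=near&(P[...,2]>.187)&(P[...,2]<.197)&(im.max(-1)<80)&(np.hypot(P[...,0]-.6,P[...,1]-.112)<.04)
    if m.sum(): print('knob',m.sum(),cv2.minAreaRect(P[m][:,:2].astype(np.float32)))
    m=(near&(P[...,2]>.008)&(P[...,2]<.02)&(im.max(-1)<60)).astype(np.uint8)
    cs,_=cv2.findContours(m,cv2.RETR_EXTERNAL,cv2.CHAIN_APPROX_NONE)
    Q=np.concatenate([cc[:,0] for cc in cs]); Q=P[Q[:,1],Q[:,0]][:,:2]
    r=least_squares(lambda p:np.hypot(Q[:,0]-p[0],Q[:,1]-p[1])-.1,[.6,.112],loss='cauchy',f_scale=.001)
    print('disc',r.x.round(4),(np.abs(r.fun)<.002).sum(),len(Q))
    m=near&(P[...,2]>.141)&(P[...,2]<.149)&(np.hypot(P[...,0]-.6,P[...,1]-.112)<.035)&(im.min(-1)>90)
    print('hubtop',m.sum(), cv2.minEnclosingCircle(P[m][:,:2].astype(np.float32)) if m.sum() else '')
E
python3 - <<'E'
from meas import *
o=bot.get_obs(); print(o['time'],o['ee_pos'],o['tcp_rot'],o['q'].round(1))
snap('w1'); rack('w1')
E
```

```text
1.15 [5.49998147e-01 1.68258980e-05 2.42275663e-01] [-1.79999441e+02  3.70459890e-04  9.00004388e+01] [ 0.   5.  10.1 95.1 -0.  90. ]
strip 1217 [0.4975 0.114 ] -179.4
orange 7652 [0.678  0.0374 0.149 ] [0.1476 0.149  0.1506] ((0.6842964887619019, 0.030773892998695374), (0.05274127051234245, 0.08154712617397308), 44.78684616088867)
knob 2677 ((0.6064109802246094, 0.10804298520088196), (0.016347574070096016, 0.0322587713599205), 44.520572662353516)
disc [0.5989 0.1161] 276 1172
hubtop 2657 ((0.5968277454376221, 0.11086784303188324), 0.023009849712252617)
```

View pics/w1.png

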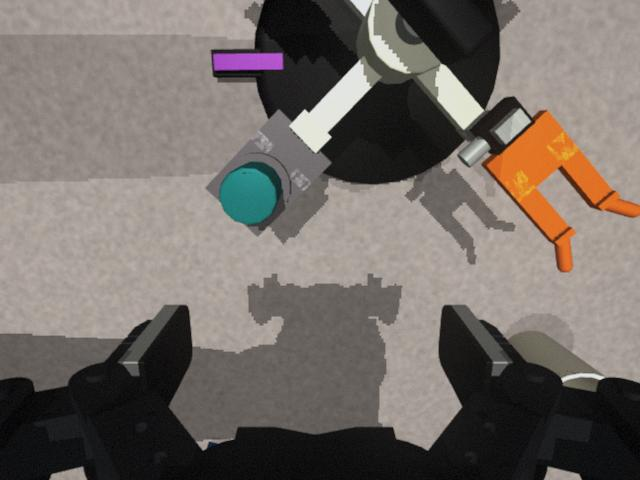

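The view hasn't changed because the call was refused. I'll retry with every key in each row.

Request:
{"fn": "play_rows", "kwargs": {
  "targets": [
    {"fingers": 1, "x": 0.025, "y": 0.025, "z": -0.03, "wx": 0, "wy": 0, "wz": 0},
    {"fingers": 1, "x": 0.05, "y": 0.05, "z": -0.06, "wx": 0, "wy": 0, "wz": 0},
    {"fingers": 1, "x": 0.05, "y": 0.05, "z": -0.06, "wx": 0, "wy": 0, "wz": 0},
    {"fingers": 1, "x": 0.05, "y": 0.05, "z": -0.06, "wx": 0, "wy": 0, "wz": 0},
    {"fingers": 1, "x": 0.05, "y": 0.05, "z": -0.06, "wx": 0, "wy": 0, "wz": 0}
  ]
}}

```text
time: 1.62
ee_pos: [0.6001, 0.0501, 0.3017]
tcp_rot: [-180.0, 0.0, 90.0]
wrist_force: [-0.4, -0.1, -0.0]
opening: 0.0857
```

```bash
python3 - <<'E'
from meas import *
o=bot.get_obs(); print(o['time'],o['ee_pos'],o['tcp_rot'],o['q'].round(1))
snap('w1'); rack('w1')
E
```

```text
1.6167 [0.60013775 0.05013679 0.30172449] [-1.79968521e+02  1.31959284e-02  9.00437498e+01] [  4.8  14.6  27.7 103.2  -0.   94.7]
strip 804 [0.4979 0.1141] -179.66
orange 4026 [0.6781 0.0375 0.149 ] [0.1476 0.1489 0.1506] ((0.6811771392822266, 0.033737972378730774), (0.05205393582582474, 0.08849048614501953), 45.18413543701172)
knob 2480 ((0.6005856394767761, 0.11474580317735672), (0.01598893292248249, 0.049451932311058044), 44.444732666015625)
disc [0.5991 0.1137] 283 1207
hubtop 1968 ((0.6003849506378174, 0.11452813446521759), 0.02400830388069153)
```

View pics/w1.png

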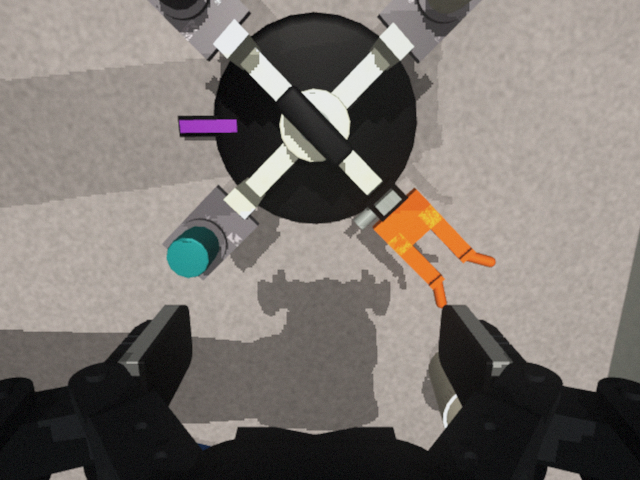

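The view from above gives these values:
- **Axis:** (0.6004, 0.1146).
- **Fork direction:** about -45.2°.
- **Mark direction:** about 180.3°.
- **Needed turn:** about -134.5°, clockwise from above.

Joint 6 has room for that only if I grip with the tool turned a further 180°, so I'll go round first.

Request:
{"fn": "play_rows", "kwargs": {
  "targets": [
    {"fingers": 1, "x": 0.0644, "y": 0.0, "z": 0.03, "wx": 0, "wy": 0, "wz": -7},
    {"fingers": 1, "x": 0.0644, "y": 0.0, "z": 0.03, "wx": 0, "wy": 0, "wz": -14},
    {"fingers": 1, "x": 0.0644, "y": 0.0, "z": 0.03, "wx": 0, "wy": 0, "wz": -21},
    {"fingers": 1, "x": 0.0644, "y": 0.0, "z": 0.03, "wx": 0, "wy": 0, "wz": -28},
    {"fingers": 1, "x": 0.0644, "y": 0.0, "z": 0.03, "wx": 0, "wy": 0, "wz": -35},
    {"fingers": 1, "x": 0.0644, "y": 0.0, "z": 0.03, "wx": 0, "wy": 0, "wz": -42},
    {"fingers": 1, "x": 0.0644, "y": 0.0, "z": 0.03, "wx": 0, "wy": 0, "wz": -49},
    {"fingers": 1, "x": 0.0644, "y": 0.0, "z": 0.03, "wx": 0, "wy": 0, "wz": -56},
    {"fingers": 1, "x": 0.0644, "y": 0.0, "z": 0.03, "wx": 0, "wy": 0, "wz": -63},
    {"fingers": 1, "x": 0.0644, "y": 0.0, "z": 0.03, "wx": 0, "wy": 0, "wz": -70},
    {"fingers": 1, "x": 0.0644, "y": 0.0, "z": 0.03, "wx": 0, "wy": 0, "wz": -77},
    {"fingers": 1, "x": 0.0644, "y": 0.0, "z": 0.03, "wx": 0, "wy": 0, "wz": -84},
    {"fingers": 1, "x": 0.0644, "y": 0.0, "z": 0.03, "wx": 0, "wy": 0, "wz": -91},
    {"fingers": 1, "x": 0.0644, "y": 0.0, "z": 0.03, "wx": 0, "wy": 0, "wz": -98},
    {"fingers": 1, "x": 0.0644, "y": 0.0, "z": 0.03, "wx": 0, "wy": 0, "wz": -105},
    {"fingers": 1, "x": 0.0644, "y": 0.0, "z": 0.03, "wx": 0, "wy": 0, "wz": -112},
    {"fingers": 1, "x": 0.0644, "y": 0.0, "z": 0.03, "wx": 0, "wy": 0, "wz": -112.5}
  ]
}}

```text
time: 3.08
ee_pos: [0.5991, 0.1133, 0.2716]
tcp_rot: [180.0, -0.1, -157.2]
wrist_force: [-0.4, -0.3, -0.5]
opening: 0.0852
```

Request:
{"fn": "play_rows", "kwargs": {
  "targets": [
    {"fingers": 1, "x": 0, "y": 0, "z": 0.02, "wx": 0, "wy": 0, "wz": -112.3},
    {"fingers": 1, "x": 0, "y": 0, "z": 0.02, "wx": 0, "wy": 0, "wz": -112.3},
    {"fingers": 1, "x": 0, "y": 0, "z": 0.02, "wx": 0, "wy": 0, "wz": -112.3},
    {"fingers": 1, "x": 0, "y": 0, "z": 0.02, "wx": 0, "wy": 0, "wz": -112.3},
    {"fingers": 1, "x": 0, "y": 0, "z": 0.02, "wx": 0, "wy": 0, "wz": -112.3},
    {"fingers": 1, "x": 0, "y": 0, "z": 0.02, "wx": 0, "wy": 0, "wz": -112.3},
    {"fingers": 1, "x": 0, "y": 0, "z": 0.02, "wx": 0, "wy": 0, "wz": -112.3},
    {"fingers": 1, "x": 0, "y": 0, "z": 0.02, "wx": 0, "wy": 0, "wz": -112.3},
    {"fingers": 1, "x": 0, "y": 0, "z": 0.02, "wx": 0, "wy": 0, "wz": -112.3},
    {"fingers": 1, "x": 0, "y": 0, "z": 0.02, "wx": 0, "wy": 0, "wz": -112.3},
    {"fingers": 1, "x": 0, "y": 0, "z": 0.02, "wx": 0, "wy": 0, "wz": -112.3},
    {"fingers": 1, "x": 0, "y": 0, "z": 0.02, "wx": 0, "wy": 0, "wz": -112.3},
    {"fingers": 1, "x": 0, "y": 0, "z": 0.02, "wx": 0, "wy": 0, "wz": -112.3},
    {"fingers": 1, "x": 0, "y": 0, "z": 0.02, "wx": 0, "wy": 0, "wz": -112.3},
    {"fingers": 1, "x": 0, "y": 0, "z": 0.02, "wx": 0, "wy": 0, "wz": -112.3},
    {"fingers": 1, "x": 0, "y": 0, "z": 0.02, "wx": 0, "wy": 0, "wz": -112.3},
    {"fingers": 1, "x": 0, "y": 0, "z": 0.02, "wx": 0, "wy": 0, "wz": -112.3},
    {"fingers": 1, "x": 0, "y": 0, "z": 0.02, "wx": 0, "wy": 0, "wz": -112.3}
  ]
}}

```text
time: 4.58
ee_pos: [0.5995, 0.1139, 0.2519]
tcp_rot: [180.0, 0.0, -45.5]
wrist_force: [0.2, 0.6, 0.5]
opening: 0.0854
```

```bash
python3 - <<'E'
from meas import *
o=bot.get_obs(); print(o['time'],o['ee_pos'],o['tcp_rot'],o['q'].round(1))
E
```

```text
4.5833 [0.59952245 0.1138533  0.25194698] [ 1.79970126e+02  1.63592922e-02 -4.55376707e+01] [  10.8   13.9   21.2   97.4   -0.  -123.7]
```

Request:
{"fn": "play_rows", "kwargs": {
  "targets": [
    {"fingers": 1, "x": 0, "y": 0, "z": 0.03, "wx": 0, "wy": 0, "wz": 0},
    {"fingers": 1, "x": 0, "y": 0, "z": 0.06, "wx": 0, "wy": 0, "wz": 0},
    {"fingers": 1, "x": 0, "y": 0, "z": 0.078, "wx": 0, "wy": 0, "wz": 0},
    {"fingers": 1, "x": 0, "y": 0, "z": 0.078, "wx": 0, "wy": 0, "wz": 0},
    {"fingers": 1, "x": 0, "y": 0, "z": 0.078, "wx": 0, "wy": 0, "wz": 0}
  ]
}}

```text
time: 5.0
ee_pos: [0.5993, 0.1141, 0.1738]
tcp_rot: [179.9, 0.1, -45.4]
wrist_force: [0.6, 0.3, -0.3]
opening: 0.0852
```

Request:
{"fn": "play_rows", "kwargs": {
  "targets": [
    {"fingers": -1, "x": 0, "y": 0, "z": 0, "wx": 0, "wy": 0, "wz": 0},
    {"fingers": -1, "x": 0, "y": 0, "z": 0, "wx": 0, "wy": 0, "wz": 0},
    {"fingers": -1, "x": 0, "y": 0, "z": 0, "wx": 0, "wy": 0, "wz": 0},
    {"fingers": -1, "x": 0, "y": 0, "z": 0, "wx": 0, "wy": 0, "wz": 0},
    {"fingers": -1, "x": 0, "y": 0, "z": 0, "wx": 0, "wy": 0, "wz": 0},
    {"fingers": -1, "x": 0, "y": 0, "z": 0, "wx": 0, "wy": 0, "wz": 0},
    {"fingers": -1, "x": 0, "y": 0, "z": 0, "wx": 0, "wy": 0, "wz": 0},
    {"fingers": -1, "x": 0, "y": 0, "z": 0, "wx": 0, "wy": 0, "wz": 0},
    {"fingers": -1, "x": 0, "y": 0, "z": 0, "wx": 0, "wy": 0, "wz": 0},
    {"fingers": -1, "x": 0, "y": 0, "z": 0, "wx": 0, "wy": 0, "wz": 0}
  ],
  "grip_force": 50
}}

```text
time: 5.83
ee_pos: [0.6007, 0.1149, 0.175]
tcp_rot: [-179.9, -0.0, -45.2]
wrist_force: [4.3, 4.3, 2.2]
opening: 0.0149
```

```bash
python3 - <<'E'
from meas import *
o=bot.get_obs(); print(o['time'],o['ee_pos'],o['tcp_rot'],o['q'].round(1),o['wrist_force'],o['torque'],o['opening'])
E
```

```text
5.8333 [0.60071259 0.11492852 0.1749693 ] [-1.79877132e+02 -4.42711149e-02 -4.51809758e+01] [  10.8   12.5   11.1   88.4    0.  -124. ] [4.31747971 4.34296364 2.20128293] [ 0.47130092 -0.54451868  0.15193251] 0.01492150573006411
```

Grip is good: opening 15 mm, small forces. Now turning clockwise by 134.5°.

Request:
{"fn": "play_rows", "kwargs": {
  "targets": [
    {"fingers": -1, "x": 0, "y": 0, "z": 0, "wx": 0, "wy": 0, "wz": 4},
    {"fingers": -1, "x": 0, "y": 0, "z": 0, "wx": 0, "wy": 0, "wz": 11},
    {"fingers": -1, "x": 0, "y": 0, "z": 0, "wx": 0, "wy": 0, "wz": 18},
    {"fingers": -1, "x": 0, "y": 0, "z": 0, "wx": 0, "wy": 0, "wz": 25},
    {"fingers": -1, "x": 0, "y": 0, "z": 0, "wx": 0, "wy": 0, "wz": 32},
    {"fingers": -1, "x": 0, "y": 0, "z": 0, "wx": 0, "wy": 0, "wz": 39},
    {"fingers": -1, "x": 0, "y": 0, "z": 0, "wx": 0, "wy": 0, "wz": 46},
    {"fingers": -1, "x": 0, "y": 0, "z": 0, "wx": 0, "wy": 0, "wz": 53},
    {"fingers": -1, "x": 0, "y": 0, "z": 0, "wx": 0, "wy": 0, "wz": 60},
    {"fingers": -1, "x": 0, "y": 0, "z": 0, "wx": 0, "wy": 0, "wz": 67},
    {"fingers": -1, "x": 0, "y": 0, "z": 0, "wx": 0, "wy": 0, "wz": 74},
    {"fingers": -1, "x": 0, "y": 0, "z": 0, "wx": 0, "wy": 0, "wz": 80},
    {"fingers": -1, "x": 0, "y": 0, "z": 0, "wx": 0, "wy": 0, "wz": 85},
    {"fingers": -1, "x": 0, "y": 0, "z": 0, "wx": 0, "wy": 0, "wz": 88},
    {"fingers": -1, "x": 0, "y": 0, "z": 0, "wx": 0, "wy": 0, "wz": 90},
    {"fingers": -1, "x": 0, "y": 0, "z": 0, "wx": 0, "wy": 0, "wz": 90}
  ]
}}

```text
time: 7.17
ee_pos: [0.5986, 0.115, 0.1749]
tcp_rot: [179.9, -0.0, -135.3]
wrist_force: [-8.7, 3.3, 6.6]
opening: 0.0151
```

Request:
{"fn": "play_rows", "kwargs": {
  "targets": [
    {"fingers": -1, "x": 0, "y": 0, "z": 0, "wx": 0, "wy": 0, "wz": 4},
    {"fingers": -1, "x": 0, "y": 0, "z": 0, "wx": 0, "wy": 0, "wz": 11},
    {"fingers": -1, "x": 0, "y": 0, "z": 0, "wx": 0, "wy": 0, "wz": 18},
    {"fingers": -1, "x": 0, "y": 0, "z": 0, "wx": 0, "wy": 0, "wz": 25},
    {"fingers": -1, "x": 0, "y": 0, "z": 0, "wx": 0, "wy": 0, "wz": 32},
    {"fingers": -1, "x": 0, "y": 0, "z": 0, "wx": 0, "wy": 0, "wz": 38},
    {"fingers": -1, "x": 0, "y": 0, "z": 0, "wx": 0, "wy": 0, "wz": 42},
    {"fingers": -1, "x": 0, "y": 0, "z": 0, "wx": 0, "wy": 0, "wz": 44},
    {"fingers": -1, "x": 0, "y": 0, "z": 0, "wx": 0, "wy": 0, "wz": 44.5},
    {"fingers": -1, "x": 0, "y": 0, "z": 0, "wx": 0, "wy": 0, "wz": 44.5},
    {"fingers": -1, "x": 0, "y": 0, "z": 0, "wx": 0, "wy": 0, "wz": 44.5},
    {"fingers": -1, "x": 0, "y": 0, "z": 0, "wx": 0, "wy": 0, "wz": 44.5}
  ]
}}

```text
time: 8.17
ee_pos: [0.5982, 0.1159, 0.1749]
tcp_rot: [179.8, -0.2, -179.6]
wrist_force: [-11.1, 9.0, 7.1]
opening: 0.015
```

```bash
python3 - <<'E'
from meas import *
o=bot.get_obs(); print(o['time'],o['ee_pos'],o['tcp_rot'],o['q'].round(1),o['wrist_force'],o['torque'],o['opening'])
snap('w2'); snap('s2','scene')
try: rack('w2')
except Exception as e: print(e)
E
```

```text
8.1667 [0.59821282 0.11594589 0.17492711] [ 1.79839866e+02 -1.67035738e-01 -1.79623831e+02] [10.9 12.5 11.  88.7  0.2 10.5] [-11.12522804   9.01645046   7.12941577] [ 1.61191127  2.00357294 -0.13043369] 0.015020050052401682
strip 0 [nan nan] nan
orange 5107 [0.5063 0.1065 0.1489] [0.1478 0.1489 0.15  ] ((0.506260871887207, 0.11391650140285492), (0.03218779340386391, 0.03935573995113373), 0.457902193069458)
knob 7739 ((0.6000757217407227, 0.11515463888645172), (0.04479856789112091, 0.04154283553361893), 42.12849426269531)
disc [0.603  0.1141] 286 1336
hubtop 2932 ((0.5992161631584167, 0.11492761969566345), 0.023787247017025948)meas.py:8: RuntimeWarning: Mean of empty slice.
  m=P.mean(0); w,v=np.linalg.eigh(np.cov((P-m).T)); return m,v[:,-1],np.sqrt(w)
  ret = um.true_divide(
  avg = a.mean(axis, **keepdims_kw)
meas.py:8: RuntimeWarning: Degrees of freedom <= 0 for slice
  m=P.mean(0); w,v=np.linalg.eigh(np.cov((P-m).T)); return m,v[:,-1],np.sqrt(w)
  c *= np.true_divide(1, fact)
  c *= np.true_divide(1, fact)
```

View pics/w2.png

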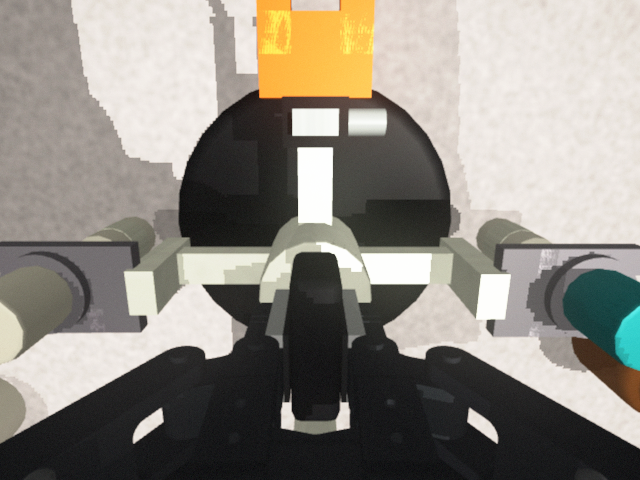

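The rack is turned and the fork appears at the top centre of the wrist view (315,50). Releasing and backing up to check the alignment.

Request:
{"fn": "play_rows", "kwargs": {
  "targets": [
    {"fingers": 1, "x": 0, "y": 0, "z": 0, "wx": 0, "wy": 0, "wz": 0},
    {"fingers": 1, "x": 0, "y": 0, "z": 0, "wx": 0, "wy": 0, "wz": 0},
    {"fingers": 1, "x": 0, "y": 0, "z": 0, "wx": 0, "wy": 0, "wz": 0},
    {"fingers": 1, "x": 0, "y": 0, "z": 0, "wx": 0, "wy": 0, "wz": 0},
    {"fingers": 1, "x": 0, "y": 0, "z": 0, "wx": 0, "wy": 0, "wz": 0},
    {"fingers": 1, "x": 0, "y": 0, "z": 0, "wx": 0, "wy": 0, "wz": 0},
    {"fingers": 1, "x": 0, "y": 0, "z": -0.03, "wx": 0, "wy": 0, "wz": 0},
    {"fingers": 1, "x": 0, "y": 0, "z": -0.06, "wx": 0, "wy": 0, "wz": 0},
    {"fingers": 1, "x": 0.03, "y": 0, "z": -0.1, "wx": 0, "wy": 0, "wz": 0},
    {"fingers": 1, "x": 0.06, "y": 0, "z": -0.13, "wx": 0, "wy": 0, "wz": 0},
    {"fingers": 1, "x": 0.08, "y": 0, "z": -0.14, "wx": 0, "wy": 0, "wz": 0},
    {"fingers": 1, "x": 0.08, "y": 0, "z": -0.14, "wx": 0, "wy": 0, "wz": 0},
    {"fingers": 1, "x": 0.08, "y": 0, "z": -0.14, "wx": 0, "wy": 0, "wz": 0},
    {"fingers": 1, "x": 0.08, "y": 0, "z": -0.14, "wx": 0, "wy": 0, "wz": 0}
  ]
}}

```text
time: 9.43
ee_pos: [0.5203, 0.114, 0.3138]
tcp_rot: [-180.0, 0.0, -179.7]
wrist_force: [0.2, 0.3, -0.2]
opening: 0.0855
```

```bash
python3 - <<'E'
from meas import *
o=bot.get_obs(); print(o['time'],o['ee_pos'],o['tcp_rot'],o['q'].round(1),o['wrist_force'],o['opening'])
snap('w3'); snap('s3','scene'); snap('d3','side')
try: rack('w3')
except Exception as e: print(e)
im,d,cal=ld('w3.npz');P=cloud(cal,d);M=masks(im)
m=(d>0)&M['orange']&(P[...,2]>.13)
Q=P[m]
# per x slice: edges and centre
for x in np.arange(.43,.53,.008):
    s=Q[abs(Q[:,0]-x)<.002]
    if len(s)>5:
        ys=np.sort(s[:,1]); g=np.argmax(np.diff(ys)); print(round(x,3),ys[0].round(4),ys[g].round(4),ys[g+1].round(4),ys[-1].round(4),'mid',((ys[0]+ys[-1])/2).round(4),'gapmid',((ys[g]+ys[g+1])/2).round(4))
E
```

```text
9.4333 [0.52032498 0.11397553 0.31378453] [-1.79997112e+02  3.25671991e-03 -1.79697287e+02] [ 12.4   4.9  18.1 103.2  -0.   12.1] [ 0.21759487  0.28948749 -0.24595332] 0.08550191595661787
strip 533 [0.4902 0.1139] -179.59
orange 4178 [0.4874 0.1148 0.149 ] [0.1475 0.1489 0.1507] ((0.48152297735214233, 0.11421246826648712), (0.0821913480758667, 0.05187792330980301), 0.32428625226020813)
knob 1489 ((0.6004897356033325, 0.11466190963983536), (0.05030497536063194, 0.015241178683936596), 0.7572910189628601)
disc [0.5989 0.1132] 200 1125
hubtop 1486 ((0.6006341576576233, 0.1147875040769577), 0.023919586092233658)
0.446 0.0881 0.0974 0.131 0.1399 mid 0.114 gapmid 0.1142
0.454 0.0928 0.1016 0.1264 0.1359 mid 0.1143 gapmid 0.114
0.462 0.0949 0.1052 0.1228 0.1338 mid 0.1144 gapmid 0.114
0.47 0.0947 0.1051 0.1231 0.1336 mid 0.1141 gapmid 0.1141
0.478 0.0946 0.1051 0.1232 0.1337 mid 0.1142 gapmid 0.1141
0.486 0.0951 0.1051 0.1226 0.1339 mid 0.1145 gapmid 0.1138
0.494 0.0943 0.0951 0.0958 0.1335 mid 0.1139 gapmid 0.0955
0.502 0.0943 0.0965 0.0993 0.1336 mid 0.1139 gapmid 0.0979
0.51 0.0942 0.11 0.1107 0.1339 mid 0.114 gapmid 0.1104
0.518 0.0948 0.1115 0.1122 0.134 mid 0.1144 gapmid 0.1119
```

View pics/w3.png

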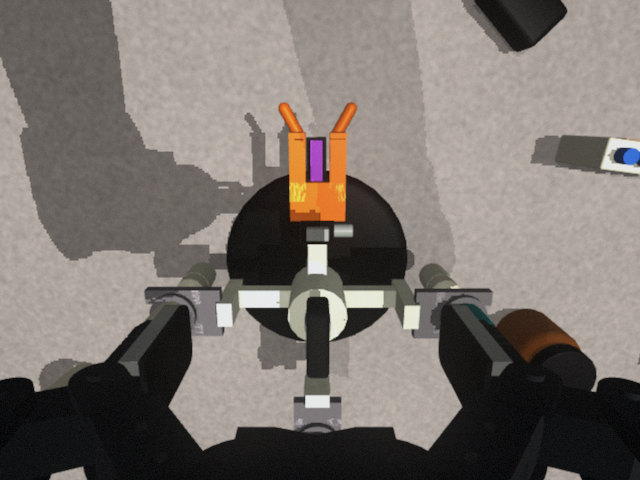

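The fork and mark directions agree to within 0.3°: fork mid-line y≈0.1141 at x=0.47, axis (0.6005, 0.1147). The fork top is about 0.149 m. Next, the block.

Request:
{"fn": "play_rows", "kwargs": {
  "targets": [
    {"fingers": 1, "x": -0.01, "y": -0.04, "z": 0, "wx": 0, "wy": 0, "wz": 3},
    {"fingers": 1, "x": -0.02, "y": -0.08, "z": 0, "wx": 0, "wy": 0, "wz": 6},
    {"fingers": 1, "x": -0.03, "y": -0.12, "z": 0, "wx": 0, "wy": 0, "wz": 9},
    {"fingers": 1, "x": -0.04, "y": -0.16, "z": 0, "wx": 0, "wy": 0, "wz": 12},
    {"fingers": 1, "x": -0.04, "y": -0.2, "z": 0, "wx": 0, "wy": 0, "wz": 15},
    {"fingers": 1, "x": -0.04, "y": -0.24, "z": 0, "wx": 0, "wy": 0, "wz": 16.8},
    {"fingers": 1, "x": -0.04, "y": -0.28, "z": 0, "wx": 0, "wy": 0, "wz": 16.8},
    {"fingers": 1, "x": -0.04, "y": -0.32, "z": 0, "wx": 0, "wy": 0, "wz": 16.8},
    {"fingers": 1, "x": -0.04, "y": -0.36, "z": 0, "wx": 0, "wy": 0, "wz": 16.8},
    {"fingers": 1, "x": -0.04, "y": -0.4, "z": 0, "wx": 0, "wy": 0, "wz": 16.8},
    {"fingers": 1, "x": -0.04, "y": -0.424, "z": 0, "wx": 0, "wy": 0, "wz": 16.8},
    {"fingers": 1, "x": -0.04, "y": -0.424, "z": 0, "wx": 0, "wy": 0, "wz": 16.8},
    {"fingers": 1, "x": -0.04, "y": -0.424, "z": 0, "wx": 0, "wy": 0, "wz": 16.8},
    {"fingers": 1, "x": -0.04, "y": -0.424, "z": 0, "wx": 0, "wy": 0, "wz": 16.8}
  ]
}}

```text
time: 10.75
ee_pos: [0.5623, -0.3098, 0.3131]
tcp_rot: [180.0, -0.1, 163.5]
wrist_force: [-0.5, -0.5, 0.6]
opening: 0.0857
```

```bash
python3 - <<'E'
from meas import *
o=bot.get_obs(); print(o['time'],o['ee_pos'],o['tcp_rot'],o['q'].round(1))
snap('w4')
im,d,cal=ld('w4.npz');P=cloud(cal,d);M=masks(im)
for n in ['lilac','teal']:
    m=(d>0)&M[n]&(abs(P[...,2]-.142)<.005)
    if m.sum()>20: print(n,m.sum(),P[m].mean(0).round(4),cv2.minEnclosingCircle(P[m][:,:2].astype(np.float32)))
m=(d>0)&M['blue']&(abs(P[...,2]-.045)<.004)
if m.sum()>20: print(m.sum(),cv2.minAreaRect(P[m][:,:2].astype(np.float32)))
print(bot.place_of('probe_center','wrist')[:2])
for c in ['scene','side']:
    im,d,cal=ld({'scene':'s3','side':'d3'}[c]+'.npz');P=cloud(cal,d);bot.camera(c)
    for n in ['scanner','cartridge','bottle','cup','jar']:
        r=bot.outline_of(n,c)
        if r:
            m=r[0]['region']&(d>0);print(c,n,round(r[0]['confidence'],2),P[m].min(0).round(3),P[m].max(0).round(3))
E
```

```text
10.75 [ 0.56234483 -0.30978213  0.3130699 ] [ 1.79962824e+02 -1.07396852e-01  1.63477604e+02] [-28.9  21.7  38.1 106.5   0.  -12.3]
lilac 1119 [ 0.5188 -0.3189  0.1413] ((0.5190154314041138, -0.31915175914764404), 0.013783956877887249)
teal 923 [ 0.5776 -0.3361  0.1413] ((0.5780425071716309, -0.3362586200237274), 0.013470298610627651)
7694 ((0.5926677584648132, -0.41013920307159424), (0.17738917469978333, 0.42540228366851807), 43.75030517578125)
[]
scene scanner 0.51 [ 0.319 -0.019 -0.004] [0.739 0.333 0.195]
scene cartridge 0.63 [ 0.386  0.364 -0.001] [0.508 0.475 0.092]
scene bottle 0.7 [ 0.603 -0.395 -0.001] [ 0.746 -0.315  0.175]
scene cup 0.7 [ 0.68  -0.202 -0.004] [ 0.803 -0.116  0.088]
scene jar 0.57 [ 0.585  0.324 -0.002] [0.729 0.455 0.094]
side scanner 0.95 [ 0.249  0.201 -0.005] [0.388 0.331 0.04 ]
side cartridge 0.77 [ 0.464  0.359 -0.006] [0.522 0.587 0.089]
side bottle 0.79 [ 0.678 -0.382 -0.004] [ 0.827 -0.243  0.173]
side cup 0.76 [ 0.725 -0.2   -0.003] [ 0.858 -0.084  0.088]
side jar 0.88 [0.659 0.317 0.019] [0.724 0.387 0.093]
```

View pics/w4.png

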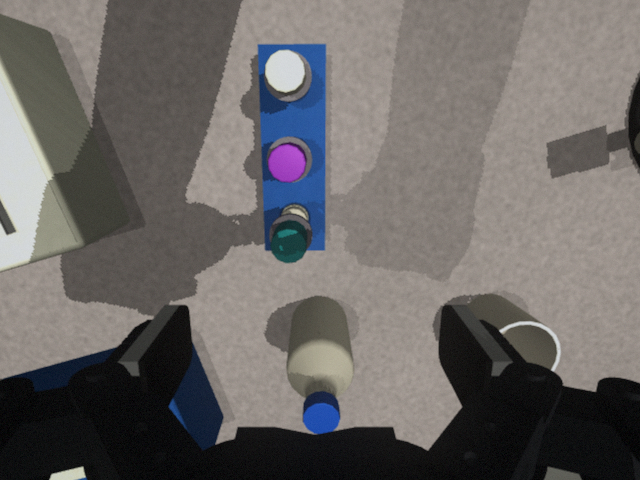

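The wrist view shows the white, lilac and teal caps in the block at (286,70), (287,162) and (290,240). The lilac cap centre is at (0.5189, -0.3190), top 0.142. I'll descend in two stages.

Request:
{"fn": "play_rows", "kwargs": {
  "targets": [
    {"fingers": 1, "x": 0.02, "y": -0.01, "z": 0.03, "wx": 0, "wy": 0, "wz": -0.2},
    {"fingers": 1, "x": 0.039, "y": -0.0211, "z": 0.06, "wx": 0, "wy": 0, "wz": -0.2},
    {"fingers": 1, "x": 0.039, "y": -0.0211, "z": 0.09, "wx": 0, "wy": 0, "wz": -0.2},
    {"fingers": 1, "x": 0.039, "y": -0.0211, "z": 0.12, "wx": 0, "wy": 0, "wz": -0.2},
    {"fingers": 1, "x": 0.039, "y": -0.0211, "z": 0.13, "wx": 0, "wy": 0, "wz": -0.2},
    {"fingers": 1, "x": 0.039, "y": -0.0211, "z": 0.13, "wx": 0, "wy": 0, "wz": -0.2},
    {"fingers": 1, "x": 0.039, "y": -0.0211, "z": 0.13, "wx": 0, "wy": 0, "wz": -0.2},
    {"fingers": 1, "x": 0.039, "y": -0.0211, "z": 0.13, "wx": 0, "wy": 0, "wz": -0.2}
  ]
}}

```text
time: 12.12
ee_pos: [0.5197, -0.3193, 0.1866]
tcp_rot: [-180.0, 0.2, 163.7]
wrist_force: [-0.6, -0.6, 0.1]
opening: 0.0855
```

```bash
python3 - <<'E'
from meas import *
o=bot.get_obs(); print(o['time'],o['ee_pos'],o['tcp_rot'],o['q'].round(1),o['wrist_force'])
snap('w5')
im,d,cal=ld('w5.npz');P=cloud(cal,d);M=masks(im)
for n in ['lilac']:
    m=(d>0)&M[n]&(abs(P[...,2]-.142)<.005)
    if m.sum()>20: print(n,m.sum(),P[m].mean(0).round(4),cv2.minEnclosingCircle(P[m][:,:2].astype(np.float32)))
E
```

```text
12.1167 [ 0.5196922  -0.31928899  0.18657826] [-1.79957349e+02  1.55972449e-01  1.63715707e+02] [-31.6  12.3  12.2  89.7  -0.  -15.3] [-0.5540095  -0.64273753  0.07622894]
lilac 2696 [ 0.5178 -0.3188  0.1412] ((0.5185208320617676, -0.3189658522605896), 0.013749305158853531)
```

View pics/w5.png

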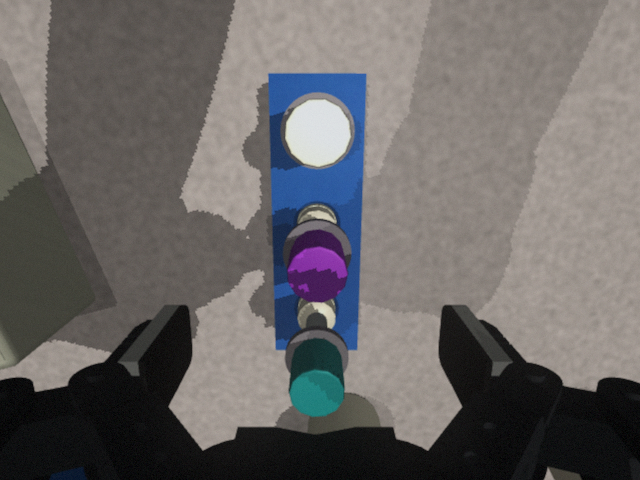

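The lilac cap is centred between the fingers at (317,265). Going down and closing.

Request:
{"fn": "play_rows", "kwargs": {
  "targets": [
    {"fingers": 1, "x": 0.0005, "y": 0, "z": 0.02, "wx": 0, "wy": 0, "wz": 0},
    {"fingers": 1, "x": 0.0005, "y": 0, "z": 0.04, "wx": 0, "wy": 0, "wz": 0},
    {"fingers": 1, "x": 0.0005, "y": 0, "z": 0.055, "wx": 0, "wy": 0, "wz": 0},
    {"fingers": 1, "x": 0.0005, "y": 0, "z": 0.06, "wx": 0, "wy": 0, "wz": 0},
    {"fingers": 1, "x": 0.0005, "y": 0, "z": 0.06, "wx": 0, "wy": 0, "wz": 0},
    {"fingers": 1, "x": 0.0005, "y": 0, "z": 0.06, "wx": 0, "wy": 0, "wz": 0}
  ]
}}

```text
time: 12.67
ee_pos: [0.5189, -0.3191, 0.1258]
tcp_rot: [-180.0, 0.1, 163.7]
wrist_force: [0.3, 0.3, 0.1]
opening: 0.0855
```

Request:
{"fn": "play_rows", "kwargs": {
  "targets": [
    {"fingers": -1, "x": 0, "y": 0, "z": 0, "wx": 0, "wy": 0, "wz": 0},
    {"fingers": -1, "x": 0, "y": 0, "z": 0, "wx": 0, "wy": 0, "wz": 0},
    {"fingers": -1, "x": 0, "y": 0, "z": 0, "wx": 0, "wy": 0, "wz": 0},
    {"fingers": -1, "x": 0, "y": 0, "z": 0, "wx": 0, "wy": 0, "wz": 0},
    {"fingers": -1, "x": 0, "y": 0, "z": 0, "wx": 0, "wy": 0, "wz": 0},
    {"fingers": -1, "x": 0, "y": 0, "z": 0, "wx": 0, "wy": 0, "wz": 0},
    {"fingers": -1, "x": 0, "y": 0, "z": 0, "wx": 0, "wy": 0, "wz": 0},
    {"fingers": -1, "x": 0, "y": 0, "z": 0, "wx": 0, "wy": 0, "wz": 0},
    {"fingers": -1, "x": 0, "y": 0, "z": 0, "wx": 0, "wy": 0, "wz": 0}
  ],
  "grip_force": 50
}}

```text
time: 13.42
ee_pos: [0.5186, -0.3189, 0.1248]
tcp_rot: [-180.0, 0.0, 163.7]
wrist_force: [0.3, 0.2, 6.2]
opening: 0.0265
```

```bash
python3 - <<'E'
from meas import *
o=bot.get_obs(); print(o['time'],o['ee_pos'],o['tcp_rot'],o['q'].round(1),o['wrist_force'],o['torque'],o['opening'])
E
```

```text
13.4167 [ 0.51856417 -0.31886999  0.12483063] [-1.79993257e+02  4.91872170e-02  1.63702862e+02] [-31.6  12.2   5.2  82.9   0.  -15.3] [0.32069071 0.22310845 6.19811356] [ 0.19122679 -0.0135869  -0.0175195 ] 0.026455818698190595
```

Request:
{"fn": "play_rows", "kwargs": {
  "targets": [
    {"fingers": -1, "x": 0, "y": 0, "z": -0.01, "wx": 0, "wy": 0, "wz": 0},
    {"fingers": -1, "x": 0, "y": 0, "z": -0.025, "wx": 0, "wy": 0, "wz": 0},
    {"fingers": -1, "x": 0, "y": 0, "z": -0.04, "wx": 0, "wy": 0, "wz": 0},
    {"fingers": -1, "x": 0, "y": 0, "z": -0.06, "wx": 0, "wy": 0, "wz": 0},
    {"fingers": -1, "x": 0, "y": 0, "z": -0.08, "wx": 0, "wy": 0, "wz": 0},
    {"fingers": -1, "x": 0, "y": 0, "z": -0.1, "wx": 0, "wy": 0, "wz": 0},
    {"fingers": -1, "x": 0, "y": 0, "z": -0.12, "wx": 0, "wy": 0, "wz": 0},
    {"fingers": -1, "x": 0, "y": 0, "z": -0.12, "wx": 0, "wy": 0, "wz": 0},
    {"fingers": -1, "x": 0, "y": 0, "z": -0.12, "wx": 0, "wy": 0, "wz": 0},
    {"fingers": -1, "x": 0, "y": 0, "z": -0.12, "wx": 0, "wy": 0, "wz": 0}
  ]
}}

```text
time: 14.25
ee_pos: [0.5182, -0.3188, 0.2433]
tcp_rot: [180.0, -0.1, 163.7]
wrist_force: [-0.9, -0.4, -2.6]
opening: 0.0266
```

```bash
python3 - <<'E'
from meas import *
o=bot.get_obs(); print(o['time'],o['ee_pos'],o['tcp_rot'],o['q'].round(1),o['wrist_force'],o['torque'],o['opening'])
snap('d6','side')
im,d,cal=ld('d6.npz'); cv2.imwrite('pics/d6c.png',cv2.resize(im[200:440,240:560],None,fx=2,fy=2))
E
```

```text
14.25 [ 0.51816699 -0.31875335  0.24326191] [ 1.79984892e+02 -7.62138314e-02  1.63697011e+02] [-31.6  13.4  19.7  96.4  -0.  -15.3] [-0.93691762 -0.37955992 -2.61988187] [0.02391115 0.03015286 0.03168755] 0.026565592855627575
```

View pics/d6c.png

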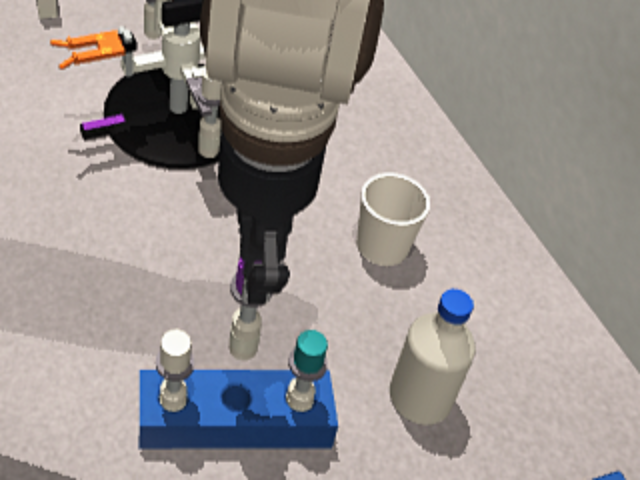

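The lilac probe is out and upright at (245,320) in the crop, and the other two are still in place. Carrying it to the front of the fork.

Request:
{"fn": "play_rows", "kwargs": {
  "targets": [
    {"fingers": -1, "x": 0.01, "y": 0.015, "z": 0, "wx": 0, "wy": 0, "wz": -1},
    {"fingers": -1, "x": 0.025, "y": 0.038, "z": 0, "wx": 0, "wy": 0, "wz": -2},
    {"fingers": -1, "x": 0.042, "y": 0.064, "z": 0, "wx": 0, "wy": 0, "wz": -3},
    {"fingers": -1, "x": 0.06, "y": 0.091, "z": 0, "wx": 0, "wy": 0, "wz": -4},
    {"fingers": -1, "x": 0.078, "y": 0.118, "z": 0, "wx": 0, "wy": 0, "wz": -5.5},
    {"fingers": -1, "x": 0.096, "y": 0.145, "z": 0, "wx": 0, "wy": 0, "wz": -7},
    {"fingers": -1, "x": 0.114, "y": 0.173, "z": 0, "wx": 0, "wy": 0, "wz": -8.5},
    {"fingers": -1, "x": 0.132, "y": 0.2, "z": 0, "wx": 0, "wy": 0, "wz": -10},
    {"fingers": -1, "x": 0.15, "y": 0.227, "z": 0, "wx": 0, "wy": 0, "wz": -11.5},
    {"fingers": -1, "x": 0.168, "y": 0.255, "z": 0.005, "wx": 0, "wy": 0, "wz": -13},
    {"fingers": -1, "x": 0.186, "y": 0.282, "z": 0.01, "wx": 0, "wy": 0, "wz": -14},
    {"fingers": -1, "x": 0.204, "y": 0.309, "z": 0.015, "wx": 0, "wy": 0, "wz": -15},
    {"fingers": -1, "x": 0.22, "y": 0.334, "z": 0.02, "wx": 0, "wy": 0, "wz": -16},
    {"fingers": -1, "x": 0.234, "y": 0.355, "z": 0.025, "wx": 0, "wy": 0, "wz": -16.6},
    {"fingers": -1, "x": 0.244, "y": 0.37, "z": 0.028, "wx": 0, "wy": 0, "wz": -16.6},
    {"fingers": -1, "x": 0.2493, "y": 0.378, "z": 0.028, "wx": 0, "wy": 0, "wz": -16.6},
    {"fingers": -1, "x": 0.2493, "y": 0.378, "z": 0.028, "wx": 0, "wy": 0, "wz": -16.6},
    {"fingers": -1, "x": 0.2493, "y": 0.378, "z": 0.028, "wx": 0, "wy": 0, "wz": -16.6},
    {"fingers": -1, "x": 0.2493, "y": 0.378, "z": 0.028, "wx": 0, "wy": 0, "wz": -16.6},
    {"fingers": -1, "x": 0.2493, "y": 0.378, "z": 0.028, "wx": 0, "wy": 0, "wz": -16.6}
  ]
}}

```text
time: 15.97
ee_pos: [0.3855, 0.1131, 0.2163]
tcp_rot: [-180.0, -0.0, -179.8]
wrist_force: [-0.4, 0.8, -1.2]
opening: 0.0266
```

```bash
python3 - <<'E'
from meas import *
o=bot.get_obs(); print(o['time'],o['ee_pos'],o['tcp_rot'],o['q'].round(1),o['wrist_force'],o['torque'],o['opening'])
snap('w7');snap('d7','side');snap('s7','scene')
im,d,cal=ld('d7.npz'); cv2.imwrite('pics/d7c.png',cv2.resize(im[150:350,200:460],None,fx=3,fy=3))
P=cloud(cal,d);M=masks(im)
m=(d>0)&M['lilac']&(P[...,2]>.1);print(m.sum(),P[m].min(0),P[m].max(0))
E
```

```text
15.9667 [0.38547232 0.11313545 0.21625613] [-1.79984309e+02 -5.78942587e-03 -1.79773953e+02] [ 16.4 -15.7 -11.9  93.8  -0.   16.1] [-0.36627385  0.76920257 -1.2188984 ] [ 0.02172975 -0.03260933  0.04302696] 0.026572727369400834
28 [0.37183306 0.08901965 0.20402765] [0.37549347 0.12666866 0.2488224 ]
```

View pics/d7c.png

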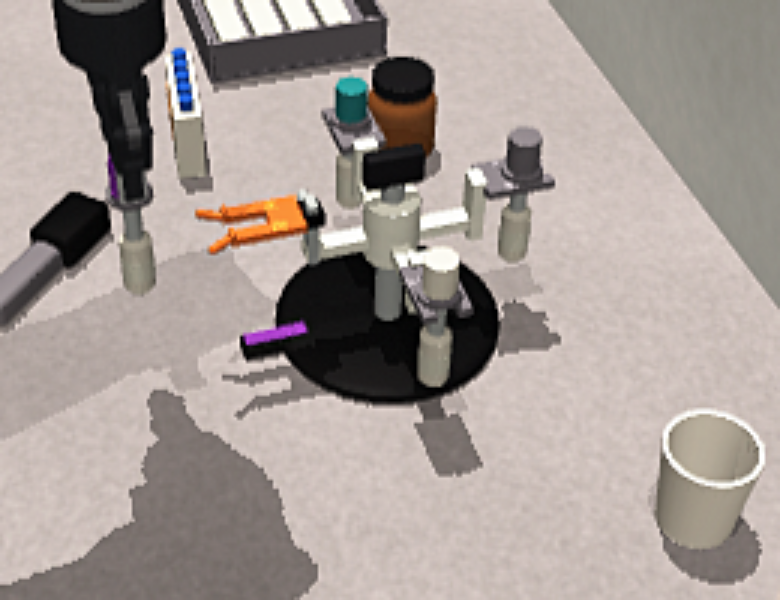

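View pics/w7.png

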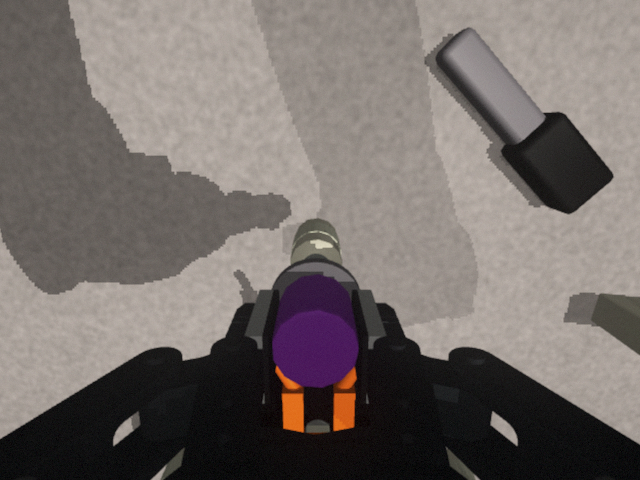

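View pics/s7.png

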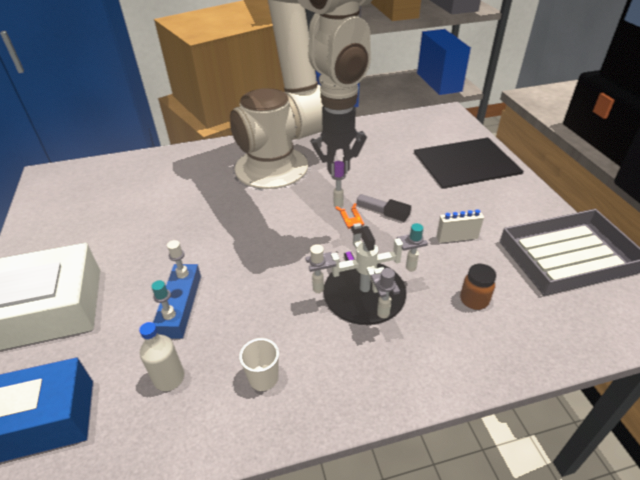

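```bash
python3 - <<'E'
from meas import *
im,d,cal=ld('w7.npz');P=cloud(cal,d);M=masks(im)
m=(d>0)&M['lilac'];z=P[m][:,2];print(m.sum(),np.histogram(z,bins=np.arange(.19,.25,.004)))
t=m&(P[...,2]>.229);print(P[t].mean(0),np.median(P[t][:,2]),cv2.minEnclosingCircle(P[t][:,:2].astype(np.float32)))
im,d,cal=ld('s7.npz');P=cloud(cal,d);M=masks(im)
near=(d>0)&(np.hypot(P[...,0]-.385,P[...,1]-.114)<.03)
m=near&M['lilac'];print(np.percentile(P[m][:,2],[2,98]) if m.sum() else 0)
m=near&(P[...,2]>.05)&(P[...,2]<.19);print(P[m][:,2].min(), P[m][:,:2].mean(0))
for z in np.arange(.09,.21,.006):
    s=m&(abs(P[...,2]-z)<.003); 
    if s.sum()>3: print(z.round(3),s.sum(),P[s][:,:2].mean(0).round(4),np.ptp(P[s][:,1]).round(4))
print(bot.get_obs()['ee_pos'],bot.get_obs()['wrist_force'])
E
```

```text
6779 (array([   0,    0,    5,  129,  167,  184,  197,  210,  236,  247, 5294,
        110,    0,    0]), array([0.19 , 0.194, 0.198, 0.202, 0.206, 0.21 , 0.214, 0.218, 0.222,
       0.226, 0.23 , 0.234, 0.238, 0.242, 0.246]))
[0.38437458 0.1119695  0.23268048] 0.2327518611275864 ((0.38532188534736633, 0.11153175681829453), 0.014097278006374836)
[0.2056924  0.23539903]
0.10371435767781567 [0.3935408  0.11250384]
0.108 13 [0.3942 0.1128] 0.0226
0.114 18 [0.3954 0.1118] 0.0229
0.12 14 [0.3967 0.1122] 0.0227
0.126 19 [0.3959 0.1108] 0.0229
0.132 20 [0.3963 0.1117] 0.0222
0.138 20 [0.3955 0.1126] 0.023
0.144 20 [0.3952 0.1124] 0.0234
0.15 21 [0.3923 0.1125] 0.0249
0.156 31 [0.3909 0.1131] 0.0223
0.162 10 [0.3913 0.1133] 0.0125
0.168 13 [0.3909 0.1126] 0.011
0.174 12 [0.3909 0.1139] 0.0117
0.18 11 [0.3905 0.1133] 0.0134
0.186 10 [0.3908 0.1128] 0.0125
[0.38543988 0.11334321 0.21632794] [ 0.23225338 -0.56509832 -1.43910027]
```

Checks agree: the cap top is at 0.2327, so the collar underside is about TCP z - 0.0198. Lowering to insertion height (TCP about 0.177) in front of the mouth.

Request:
{"fn": "play_rows", "kwargs": {
  "targets": [
    {"fingers": -1, "x": 0, "y": 0.0008, "z": 0.01, "wx": 0, "wy": 0, "wz": 0},
    {"fingers": -1, "x": 0, "y": 0.0008, "z": 0.025, "wx": 0, "wy": 0, "wz": 0},
    {"fingers": -1, "x": 0, "y": 0.0008, "z": 0.038, "wx": 0, "wy": 0, "wz": 0},
    {"fingers": -1, "x": 0, "y": 0.0008, "z": 0.038, "wx": 0, "wy": 0, "wz": 0},
    {"fingers": -1, "x": 0, "y": 0.0008, "z": 0.038, "wx": 0, "wy": 0, "wz": 0},
    {"fingers": -1, "x": 0, "y": 0.0008, "z": 0.038, "wx": 0, "wy": 0, "wz": 0}
  ]
}}

```text
time: 16.62
ee_pos: [0.3853, 0.1147, 0.1787]
tcp_rot: [180.0, 0.0, -179.7]
wrist_force: [-0.4, -1.0, -1.3]
opening: 0.0262
```

Request:
{"fn": "play_rows", "kwargs": {
  "targets": [
    {"fingers": -1, "x": -0.01, "y": 0, "z": 0, "wx": 0, "wy": 0, "wz": 0},
    {"fingers": -1, "x": -0.025, "y": 0, "z": 0, "wx": 0, "wy": 0, "wz": 0},
    {"fingers": -1, "x": -0.035, "y": 0, "z": 0, "wx": 0, "wy": 0, "wz": 0},
    {"fingers": -1, "x": -0.04, "y": 0, "z": 0, "wx": 0, "wy": 0, "wz": 0},
    {"fingers": -1, "x": -0.04, "y": 0, "z": 0, "wx": 0, "wy": 0, "wz": 0},
    {"fingers": -1, "x": -0.04, "y": 0, "z": 0, "wx": 0, "wy": 0, "wz": 0}
  ]
}}

```text
time: 17.12
ee_pos: [0.4252, 0.1149, 0.1782]
tcp_rot: [-180.0, -0.0, -179.7]
wrist_force: [0.2, 0.7, -0.9]
opening: 0.0266
```

```bash
python3 - <<'E'
from meas import *
o=bot.get_obs(); print(o['time'],o['ee_pos'],o['tcp_rot'],o['wrist_force'],o['torque'],o['opening'])
snap('w8');snap('d8','side');snap('s8','scene')
a=[cv2.resize(ld(n+'.npz')[0][y:y+100,x:x+130],None,fx=3,fy=3) for n,y,x in (('d8',180,220),('s8',150,290))]
cv2.imwrite('pics/c8.png',np.hstack(a))
im,d,cal=ld('w8.npz'); print(proj(cal,o['ee_pos']+[0,0,.017]))
E
```

```text
17.1167 [0.42518727 0.11492762 0.17820631] [-1.79994063e+02 -4.25726770e-02 -1.79714710e+02] [ 0.21397197  0.6721483  -0.87242513] [-0.00396229  0.0102921  -0.01467907] 0.026594213175442555
[318.73012255 350.69506926]
```

View pics/c8.png

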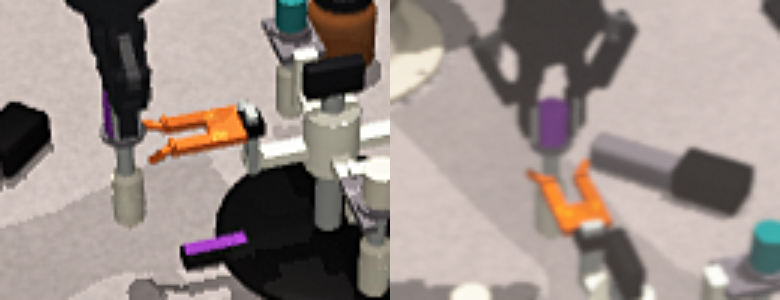

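View pics/w8.png

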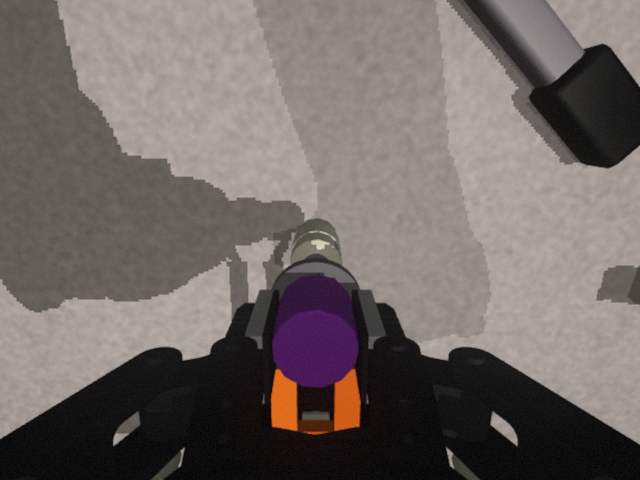

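The probe and fork prongs are aligned in the wrist view: cap mid-column 315.5, prongs mid 315.5. In the side view the collar is above the prongs. Sliding in.

Request:
{"fn": "play_rows", "kwargs": {
  "targets": [
    {"fingers": -1, "x": -0.006, "y": 0, "z": 0, "wx": 0, "wy": 0, "wz": 0},
    {"fingers": -1, "x": -0.013, "y": 0, "z": 0, "wx": 0, "wy": 0, "wz": 0},
    {"fingers": -1, "x": -0.02, "y": 0, "z": 0, "wx": 0, "wy": 0, "wz": 0},
    {"fingers": -1, "x": -0.027, "y": 0, "z": 0, "wx": 0, "wy": 0, "wz": 0},
    {"fingers": -1, "x": -0.034, "y": 0, "z": 0, "wx": 0, "wy": 0, "wz": 0},
    {"fingers": -1, "x": -0.04, "y": 0, "z": 0, "wx": 0, "wy": 0, "wz": 0},
    {"fingers": -1, "x": -0.04, "y": 0, "z": 0, "wx": 0, "wy": 0, "wz": 0},
    {"fingers": -1, "x": -0.04, "y": 0, "z": 0, "wx": 0, "wy": 0, "wz": 0}
  ]
}}

```text
time: 17.93
ee_pos: [0.4653, 0.1151, 0.178]
tcp_rot: [-180.0, -0.0, -179.7]
wrist_force: [-0.1, 0.2, -1.1]
opening: 0.0262
```

```bash
python3 - <<'E'
from meas import *
o=bot.get_obs(); print(o['time'],o['ee_pos'],o['tcp_rot'],o['wrist_force'],o['torque'],o['opening'])
snap('w9');snap('d9','side')
a=[cv2.resize(ld(n+'.npz')[0][y:y+100,x:x+130],None,fx=3,fy=3) for n,y,x in (('d9',180,220),('w9',250,250))]
cv2.imwrite('pics/c9.png',np.hstack(a))
E
```

```text
17.9333 [0.46534808 0.11511157 0.17800586] [-1.79988696e+02 -4.28251088e-02 -1.79715282e+02] [-0.06570304  0.20466977 -1.06594417] [-0.00110526  0.02214499 -0.05299785] 0.026221992269742336
```

View pics/c9.png

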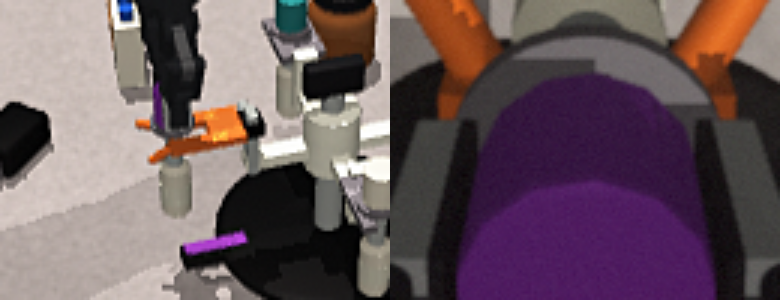

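Request:
{"fn": "play_rows", "kwargs": {
  "targets": [
    {"fingers": -1, "x": -0.005, "y": 0, "z": 0, "wx": 0, "wy": 0, "wz": 0},
    {"fingers": -1, "x": -0.01, "y": 0, "z": 0, "wx": 0, "wy": 0, "wz": 0},
    {"fingers": -1, "x": -0.015, "y": 0, "z": 0, "wx": 0, "wy": 0, "wz": 0},
    {"fingers": -1, "x": -0.0195, "y": 0, "z": 0, "wx": 0, "wy": 0, "wz": 0},
    {"fingers": -1, "x": -0.0195, "y": 0, "z": 0, "wx": 0, "wy": 0, "wz": 0},
    {"fingers": -1, "x": -0.0195, "y": 0, "z": 0, "wx": 0, "wy": 0, "wz": 0}
  ]
}}

```text
time: 18.53
ee_pos: [0.4848, 0.1153, 0.1781]
tcp_rot: [-180.0, -0.0, -179.7]
wrist_force: [0.0, 0.3, -1.6]
opening: 0.0267
```

```bash
python3 - <<'E'
from meas import *
o=bot.get_obs(); print(o['time'],o['ee_pos'],o['tcp_rot'],o['wrist_force'],o['torque'],o['opening'])
snap('w10');snap('d10','side')
a=[cv2.resize(ld(n+'.npz')[0][y:y+100,x:x+130],None,fx=3,fy=3) for n,y,x in (('d10',180,220),('w10',200,250))]
cv2.imwrite('pics/c10.png',np.hstack(a))
E
```

```text
18.5333 [0.48484714 0.11525773 0.17809758] [-1.79996428e+02 -2.59064110e-02 -1.79710134e+02] [ 0.03620169  0.28047696 -1.62419178] [0.048595   0.01701206 0.02394836] 0.026664353129558435
```

View pics/c10.png

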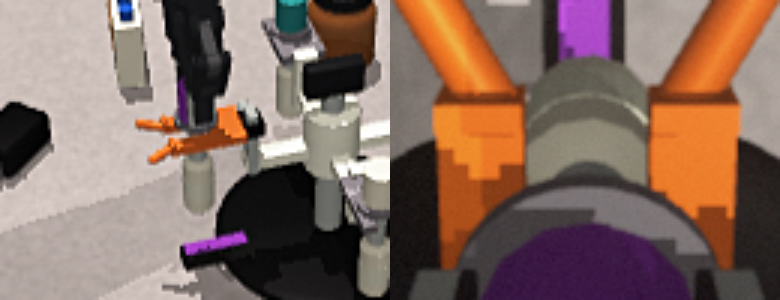

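Centred in the slot: neck column ≈ mark column, between the prongs, with no contact force. The baseline Fz is about -1.3 N. Now lowering in small steps.

Request:
{"fn": "play_rows", "kwargs": {
  "targets": [
    {"fingers": -1, "x": 0, "y": 0, "z": 0.001, "wx": 0, "wy": 0, "wz": 0},
    {"fingers": -1, "x": 0, "y": 0, "z": 0.002, "wx": 0, "wy": 0, "wz": 0},
    {"fingers": -1, "x": 0, "y": 0, "z": 0.003, "wx": 0, "wy": 0, "wz": 0},
    {"fingers": -1, "x": 0, "y": 0, "z": 0.004, "wx": 0, "wy": 0, "wz": 0},
    {"fingers": -1, "x": 0, "y": 0, "z": 0.005, "wx": 0, "wy": 0, "wz": 0},
    {"fingers": -1, "x": 0, "y": 0, "z": 0.006, "wx": 0, "wy": 0, "wz": 0},
    {"fingers": -1, "x": 0, "y": 0, "z": 0.0065, "wx": 0, "wy": 0, "wz": 0},
    {"fingers": -1, "x": 0, "y": 0, "z": 0.0065, "wx": 0, "wy": 0, "wz": 0},
    {"fingers": -1, "x": 0, "y": 0, "z": 0.0065, "wx": 0, "wy": 0, "wz": 0}
  ]
}}

```text
time: 19.38
ee_pos: [0.4846, 0.1153, 0.1717]
tcp_rot: [-180.0, -0.0, -179.7]
wrist_force: [-0.5, -0.5, -1.1]
opening: 0.0267
```

Request:
{"fn": "play_rows", "kwargs": {
  "targets": [
    {"fingers": -1, "x": 0, "y": 0, "z": 0.0005, "wx": 0, "wy": 0, "wz": 0},
    {"fingers": -1, "x": 0, "y": 0, "z": 0.001, "wx": 0, "wy": 0, "wz": 0},
    {"fingers": -1, "x": 0, "y": 0, "z": 0.001, "wx": 0, "wy": 0, "wz": 0}
  ]
}}

```text
time: 19.63
ee_pos: [0.4846, 0.1153, 0.1707]
tcp_rot: [-180.0, -0.0, -179.7]
wrist_force: [-0.8, -0.8, -1.2]
opening: 0.0266
```

Request:
{"fn": "play_rows", "kwargs": {
  "targets": [
    {"fingers": -1, "x": 0, "y": 0, "z": 0.0005, "wx": 0, "wy": 0, "wz": 0},
    {"fingers": -1, "x": 0, "y": 0, "z": 0.001, "wx": 0, "wy": 0, "wz": 0},
    {"fingers": -1, "x": 0, "y": 0, "z": 0.001, "wx": 0, "wy": 0, "wz": 0}
  ]
}}

```text
time: 19.88
ee_pos: [0.4846, 0.1153, 0.1696]
tcp_rot: [-180.0, -0.0, -179.7]
wrist_force: [0.3, -1.1, -0.4]
opening: 0.0264
```

Request:
{"fn": "play_rows", "kwargs": {
  "targets": [
    {"fingers": -1, "x": 0, "y": 0, "z": 0.0005, "wx": 0, "wy": 0, "wz": 0},
    {"fingers": -1, "x": 0, "y": 0, "z": 0.0005, "wx": 0, "wy": 0, "wz": 0},
    {"fingers": -1, "x": 0, "y": 0, "z": 0.0005, "wx": 0, "wy": 0, "wz": 0}
  ]
}}

```text
time: 20.13
ee_pos: [0.4847, 0.1153, 0.1694]
tcp_rot: [180.0, 0.0, -179.7]
wrist_force: [0.9, -0.5, 0.1]
opening: 0.0266
```

Request:
{"fn": "play_rows", "kwargs": {
  "targets": [
    {"fingers": -1, "x": 0, "y": 0, "z": 0.0005, "wx": 0, "wy": 0, "wz": 0},
    {"fingers": -1, "x": 0, "y": 0, "z": 0.0005, "wx": 0, "wy": 0, "wz": 0},
    {"fingers": -1, "x": 0, "y": 0, "z": 0.0005, "wx": 0, "wy": 0, "wz": 0}
  ]
}}

```text
time: 20.38
ee_pos: [0.4847, 0.1153, 0.169]
tcp_rot: [180.0, 0.0, -179.7]
wrist_force: [-1.4, 0.5, 1.9]
opening: 0.0265
```

Request:
{"fn": "play_rows", "kwargs": {
  "targets": [
    {"fingers": -1, "x": 0, "y": 0, "z": 0.0005, "wx": 0, "wy": 0, "wz": 0},
    {"fingers": -1, "x": 0, "y": 0, "z": 0.0005, "wx": 0, "wy": 0, "wz": 0},
    {"fingers": -1, "x": 0, "y": 0, "z": 0.0005, "wx": 0, "wy": 0, "wz": 0}
  ]
}}

```text
time: 20.63
ee_pos: [0.4847, 0.1153, 0.1686]
tcp_rot: [180.0, 0.0, -179.7]
wrist_force: [-1.3, -0.5, 3.9]
opening: 0.0268
```

The collar landed at TCP z≈0.1695. Building up to about 10 N.

Request:
{"fn": "play_rows", "kwargs": {
  "targets": [
    {"fingers": -1, "x": 0, "y": 0, "z": 0.0004, "wx": 0, "wy": 0, "wz": 0},
    {"fingers": -1, "x": 0, "y": 0, "z": 0.0008, "wx": 0, "wy": 0, "wz": 0},
    {"fingers": -1, "x": 0, "y": 0, "z": 0.0012, "wx": 0, "wy": 0, "wz": 0},
    {"fingers": -1, "x": 0, "y": 0, "z": 0.0012, "wx": 0, "wy": 0, "wz": 0}
  ]
}}

```text
time: 20.97
ee_pos: [0.4847, 0.1153, 0.1677]
tcp_rot: [180.0, 0.0, -179.7]
wrist_force: [-3.5, 0.1, 7.9]
opening: 0.0271
```

Request:
{"fn": "play_rows", "kwargs": {
  "targets": [
    {"fingers": -1, "x": 0, "y": 0, "z": 0.0003, "wx": 0, "wy": 0, "wz": 0},
    {"fingers": -1, "x": 0, "y": 0, "z": 0.0003, "wx": 0, "wy": 0, "wz": 0},
    {"fingers": -1, "x": 0, "y": 0, "z": 0.0003, "wx": 0, "wy": 0, "wz": 0},
    {"fingers": -1, "x": 0, "y": 0, "z": 0.0003, "wx": 0, "wy": 0, "wz": 0},
    {"fingers": -1, "x": 0, "y": 0, "z": 0.0003, "wx": 0, "wy": 0, "wz": 0},
    {"fingers": -1, "x": 0, "y": 0, "z": 0.0003, "wx": 0, "wy": 0, "wz": 0}
  ]
}}

```text
time: 21.47
ee_pos: [0.4848, 0.1153, 0.1676]
tcp_rot: [180.0, 0.1, -179.7]
wrist_force: [-3.2, 0.1, 8.4]
opening: 0.0265
```

Request:
{"fn": "play_rows", "kwargs": {
  "targets": [
    {"fingers": -1, "x": 0, "y": 0, "z": 0, "wx": 0, "wy": 0, "wz": 0},
    {"fingers": -1, "x": 0, "y": 0, "z": 0, "wx": 0, "wy": 0, "wz": 0},
    {"fingers": -1, "x": 0, "y": 0, "z": 0, "wx": 0, "wy": 0, "wz": 0},
    {"fingers": -1, "x": 0, "y": 0, "z": 0, "wx": 0, "wy": 0, "wz": 0},
    {"fingers": -1, "x": 0, "y": 0, "z": 0, "wx": 0, "wy": 0, "wz": 0},
    {"fingers": -1, "x": 0, "y": 0, "z": 0, "wx": 0, "wy": 0, "wz": 0},
    {"fingers": -1, "x": 0, "y": 0, "z": 0, "wx": 0, "wy": 0, "wz": 0},
    {"fingers": -1, "x": 0, "y": 0, "z": 0, "wx": 0, "wy": 0, "wz": 0},
    {"fingers": -1, "x": 0, "y": 0, "z": 0, "wx": 0, "wy": 0, "wz": 0}
  ]
}}

```text
time: 22.22
ee_pos: [0.4847, 0.1153, 0.1676]
tcp_rot: [180.0, 0.1, -179.7]
wrist_force: [-3.3, -0.6, 9.6]
opening: 0.0266
```

```bash
python3 - <<'E'
from meas import *
o=bot.get_obs(); print(o['time'],o['ee_pos'],o['tcp_rot'],o['wrist_force'],o['torque'],o['opening'])
E
```

```text
22.2167 [0.48473792 0.11532213 0.16761986] [ 1.79986922e+02  5.59347182e-02 -1.79695953e+02] [-3.31786865 -0.64979146  9.60031602] [-0.2612604   0.59710838  0.00907822] 0.02662495307788013
```

Held about 10 N for more than 1 s. I'll ease the push off so the spring doesn't kick, then open.

Request:
{"fn": "play_rows", "kwargs": {
  "targets": [
    {"fingers": -1, "x": 0, "y": 0, "z": -0.0005, "wx": 0, "wy": 0, "wz": 0},
    {"fingers": -1, "x": 0, "y": 0, "z": -0.001, "wx": 0, "wy": 0, "wz": 0},
    {"fingers": -1, "x": 0, "y": 0, "z": -0.0015, "wx": 0, "wy": 0, "wz": 0},
    {"fingers": -1, "x": 0, "y": 0, "z": -0.0018, "wx": 0, "wy": 0, "wz": 0},
    {"fingers": -1, "x": 0, "y": 0, "z": -0.0018, "wx": 0, "wy": 0, "wz": 0},
    {"fingers": -1, "x": 0, "y": 0, "z": -0.0018, "wx": 0, "wy": 0, "wz": 0}
  ]
}}

```text
time: 22.72
ee_pos: [0.4847, 0.1153, 0.1686]
tcp_rot: [180.0, 0.0, -179.7]
wrist_force: [-1.3, -0.2, 3.7]
opening: 0.0269
```

Request:
{"fn": "play_rows", "kwargs": {
  "targets": [
    {"fingers": -1, "x": 0, "y": 0, "z": -0.0006, "wx": 0, "wy": 0, "wz": 0},
    {"fingers": -1, "x": 0, "y": 0, "z": -0.0006, "wx": 0, "wy": 0, "wz": 0},
    {"fingers": -0.3, "x": 0, "y": 0, "z": -0.0006, "wx": 0, "wy": 0, "wz": 0},
    {"fingers": -0.2, "x": 0, "y": 0, "z": -0.0006, "wx": 0, "wy": 0, "wz": 0},
    {"fingers": -0.1, "x": 0, "y": 0, "z": -0.0006, "wx": 0, "wy": 0, "wz": 0},
    {"fingers": 0, "x": 0, "y": 0, "z": -0.0006, "wx": 0, "wy": 0, "wz": 0},
    {"fingers": 0.2, "x": 0, "y": 0, "z": -0.0006, "wx": 0, "wy": 0, "wz": 0},
    {"fingers": 0.2, "x": 0, "y": 0, "z": -0.0006, "wx": 0, "wy": 0, "wz": 0},
    {"fingers": 0.2, "x": 0, "y": 0, "z": -0.0006, "wx": 0, "wy": 0, "wz": 0},
    {"fingers": 0.2, "x": 0, "y": 0, "z": -0.0006, "wx": 0, "wy": 0, "wz": 0}
  ]
}}

```text
time: 23.55
ee_pos: [0.4847, 0.1153, 0.1692]
tcp_rot: [180.0, 0.0, -179.7]
wrist_force: [0.2, 0.1, 0.4]
opening: 0.0513
```

```bash
python3 - <<'E'
from meas import *
o=bot.get_obs(); print(o['time'],o['ee_pos'],o['tcp_rot'],o['wrist_force'],o['torque'],o['opening'])
snap('w11');snap('d11','side')
a=[cv2.resize(ld(n+'.npz')[0][y:y+100,x:x+130],None,fx=3,fy=3) for n,y,x in (('d11',180,220),('w11',200,250))]
cv2.imwrite('pics/c11.png',np.hstack(a))
E
```

```text
23.55 [0.48466721 0.1152729  0.16920757] [ 1.79999339e+02  2.06050152e-03 -1.79701254e+02] [0.22737143 0.07548449 0.40615471] [0.02717677 0.00991201 0.01558553] 0.051297306571624186
```

View pics/c11.png

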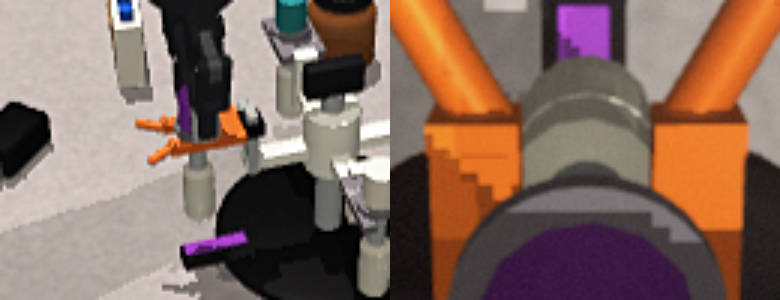

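View pics/w11.png

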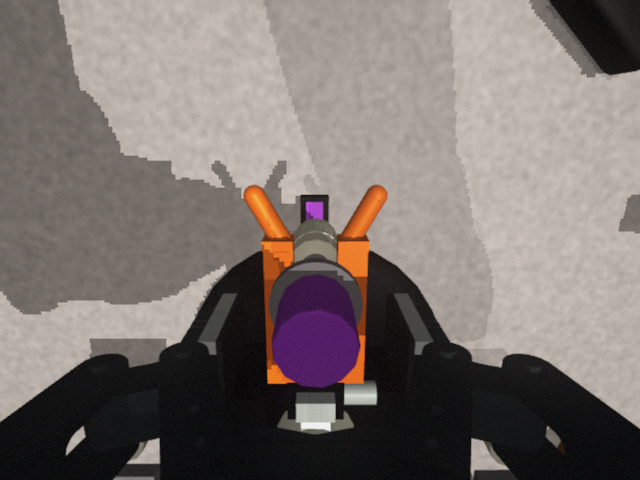

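The probe hangs in the fork and the jaws are clear on both sides. Rising straight up.

Request:
{"fn": "play_rows", "kwargs": {
  "targets": [
    {"fingers": 0.3, "x": 0, "y": 0, "z": -0.01, "wx": 0, "wy": 0, "wz": 0},
    {"fingers": 0.3, "x": 0, "y": 0, "z": -0.03, "wx": 0, "wy": 0, "wz": 0},
    {"fingers": 0.3, "x": 0, "y": 0, "z": -0.06, "wx": 0, "wy": 0, "wz": 0},
    {"fingers": 0.3, "x": 0, "y": 0, "z": -0.09, "wx": 0, "wy": 0, "wz": 0},
    {"fingers": 1, "x": 0, "y": 0, "z": -0.12, "wx": 0, "wy": 0, "wz": 0},
    {"fingers": 1, "x": -0.03, "y": 0, "z": -0.14, "wx": 0, "wy": 0, "wz": 0},
    {"fingers": 1, "x": -0.04, "y": 0, "z": -0.15, "wx": 0, "wy": 0, "wz": 0},
    {"fingers": 1, "x": -0.04, "y": 0, "z": -0.15, "wx": 0, "wy": 0, "wz": 0},
    {"fingers": 1, "x": -0.04, "y": 0, "z": -0.15, "wx": 0, "wy": 0, "wz": 0},
    {"fingers": 1, "x": -0.04, "y": 0, "z": -0.15, "wx": 0, "wy": 0, "wz": 0}
  ]
}}

```text
time: 24.48
ee_pos: [0.524, 0.1154, 0.3186]
tcp_rot: [-180.0, -0.1, -179.7]
wrist_force: [-0.8, -0.4, -0.7]
opening: 0.0852
```

```bash
python3 - <<'E'
from meas import *
o=bot.get_obs(); print(o['time'],o['ee_pos'],o['wrist_force'])
snap('w12');snap('d12','side');snap('s12','scene')
rack('w12')
im,d,cal=ld('w12.npz');P=cloud(cal,d);M=masks(im)
m=(d>0)&M['lilac']&(P[...,2]>.1);t=m&(P[...,2]>.178)
print('cap',P[t].mean(0),cv2.minEnclosingCircle(P[t][:,:2].astype(np.float32)))
Q=P[(d>0)&M['orange']&(P[...,2]>.13)]
for x in np.arange(.446,.53,.008):
    s=Q[abs(Q[:,0]-x)<.002]
    if len(s)>5: print(round(x,3),((s[:,1].min()+s[:,1].max())/2).round(4),np.median(s[:,2]).round(4))
a=[cv2.resize(ld(n+'.npz')[0][y:y+120,x:x+130],None,fx=3,fy=3) for n,y,x in (('d12',170,240),('s12',190,300))]
cv2.imwrite('pics/c12.png',np.hstack(a))
E
```

```text
24.4833 [0.52404231 0.11543731 0.31860985] [-0.78155293 -0.40896882 -0.65988673]
strip 32 [0.4708 0.1131] 92.71
orange 2820 [0.4868 0.1146 0.1489] [0.1472 0.1488 0.1514] ((0.4815339744091034, 0.1142154186964035), (0.08215548098087311, 0.052733708173036575), 0.28931406140327454)
knob 1464 ((0.6001514792442322, 0.11471578478813171), (0.04982792213559151, 0.015497058629989624), 0.6607598066329956)
disc [0.5987 0.1134] 179 971
hubtop 1453 ((0.6005783081054688, 0.11472286283969879), 0.02405397966504097)
cap [0.48444906 0.11421031 0.18562035] ((0.4848756194114685, 0.11431507766246796), 0.01375685166567564)
0.446 0.1144 0.1483
0.454 0.1142 0.1481
0.462 0.1141 0.1519
0.47 0.1142 0.1487
0.478 0.1142 0.1488
0.486 0.1142 0.1486
0.494 0.114 0.1489
0.502 0.1161 0.1488
0.51 0.1143 0.1488
0.518 0.114 0.1488
```

View pics/c12.png

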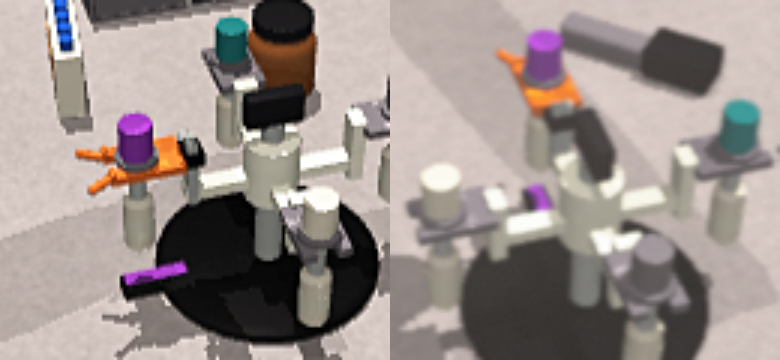

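View pics/w12.png

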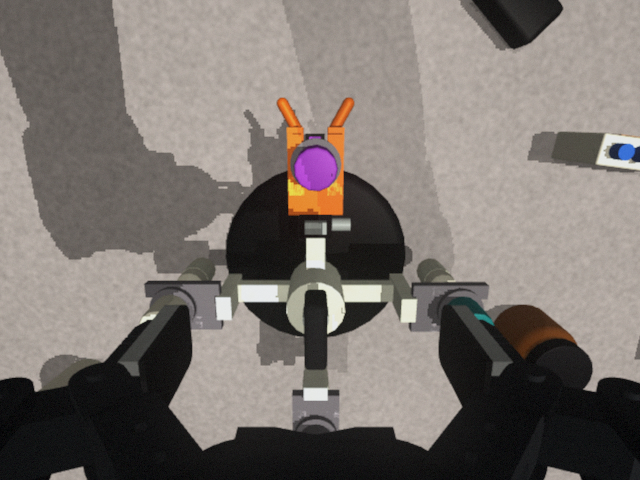

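View pics/s12.png

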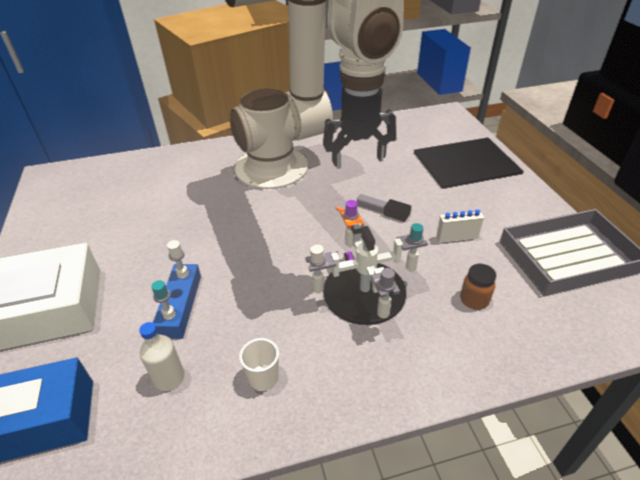

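The probe hangs upright at cap centre (0.4849, 0.1143). Its cap top at 0.1856 matches the seat plus 37 mm, and the fork is still on the mark. Handing in.

```bash
python3 - <<'E'
from workcell import bot
print(bot.job_done(), bot.get_obs()['time'])
E
```

```text
the job is handed in; nothing more can be done
the job is handed in; nothing more can be done
```

The job is done and handed in at about 24.6 s. The lilac-capped probe hangs by its collar in the orange fork, and the fork is on the lilac mark.

- **Rack:** I gripped the black top bar and turned the rack 134.5° clockwise. The fork's direction was within about 0.3° of the mark, and the measured fork line had not moved after the probe was placed.
- **Probe:** I lifted it straight out of the block and slid its neck in from the front with no side contact. The collar landed at about 0.149 m. I held roughly 10 N for about 1.25 s (the highest reading was 9.6 N), eased the push off and then let go.
- **Last checks:**
  - The cap centre is at (0.485, 0.114), centred in the slot to about 0.1 mm.
  - The cap top is at 0.186 m, which is the seat plus 37 mm as it should be, and the probe is upright in the camera views.
  - The gripper is clear, and in the last scene picture everything else looks where it was.
- **Disagreements:**
  - While the probe was held, the wrist camera put it about 1.5 mm to one side of where the arm reading did. I lined it up by the picture instead.
  - In the last wrist view the probe hid most of the mark. The final "on the mark" check therefore compares the fork with the mark direction measured earlier.

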